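Load the stone cleaner and set its timer

TASK

Take the steel cup of seven small stones out from under the lamp and pour all the stones from it into the bowl of the white vibratory cleaner. Stand the empty cup upright on the cork pad and let go of it, then turn the cleaner's timer knob clockwise, click by click, until its white pointer rests at the red mark. Do not bump the lamp, and leave everything else on the bench where it is.

Things in the scene. Friction and masses are not known exactly. Their poses are not given: they have to be found in the camera images.
- cup: Open steel cup, conical: outside diameter 40 at the foot, 66 at the rim, 62 tall, wall 3, floor 4, 80 g. A black rubber sleeve, a straight cylinder of 62 diameter, surrounds it from 20 to 54 above the foot: grip there, from any side. Origin: centre of the underside, z up through the mouth. It starts on the lamp's plate, full. Tipped to about 100 degrees from upright it empties (smooth inside).
- lamp: Fixed inspection lamp. Origin: underside centre of its white plate, 220 (x) by 240 (y) by 8; +x points to its rear post, 22 diameter at x = 92. A light bar along y, 240 long, lies at x = -20 to 16, 184 to 209 above the bench; an arm 26 wide joins it to the post, up to 219. The cup stands at x = -38 to -12, partly under the bar: reach it leaning 30 to 50 degrees, from the front.
- cleaner: Vibratory cleaner, fixed white housing 180 (x) by 280 (y) by 50 tall, its front (blue stripe) to -x. Origin: centre of the underside. An aluminium bowl is mounted on top at (0, +65), the timer knob at (-5, -85).
- bowl (a point): Centre of the inner floor of the cleaner's round bowl, 54 above the bench. The rim is 46 higher, 116 outer diameter, 110 inside; wall 3.
- timer (a joint): Timer knob, in rad, growing clockwise seen from above; upright axis. Click stops every 0.349 (20 degrees) from 0 to 2.094; let go, it snaps to the nearest (about 0.08 N m). At 0 the white pointer points along the cleaner's -x. It starts at 0, 0.349 or 0.698. Marks stand round it at the stops; the long red one is at 1.396.
- timer_grip (a point): Point on the knob's axis, 80 above the bench: the middle of the grip, an upright bar 42 long, 14 thick and 32 tall, its top 94 above the bench. The bar lies along this point's x axis, the pointer on its -x end, and turns with the knob. Below the bar is a disc of 44 diameter.
- pad: Cork pad, fixed, 120 by 120, 6 thick, on the bench. Origin: centre of the underside.
- stone1: Smooth rounded stone, terracotta red, about 14 by 14 by 17, 10 g. Origin at its middle. Starts in the cup.
- stone2: Smooth rounded stone, marbled white, about 14 by 14 by 17, 10 g. Origin at its middle. Starts in the cup.
- stone3: Smooth rounded stone, green, about 14 by 14 by 17, 10 g. Origin at its middle. Starts in the cup.
- stone4: Smooth rounded stone, brick red, about 14 by 14 by 17, 10 g. Origin at its middle. Starts in the cup.
- stone5: Smooth rounded stone, straw-coloured, about 14 by 14 by 17, 10 g. Origin at its middle. Starts in the cup.
- stone6: Smooth rounded stone, marbled white, about 14 by 14 by 17, 10 g. Origin at its middle. Starts in the cup.
- stone7: Smooth rounded stone, yellow, about 14 by 14 by 17, 10 g. Origin at its middle. Starts in the cup.
- vial: Bystander: amber vial with a white cap, 28 diameter, 55 tall, stands on the lamp's plate behind and beside the cup. Origin: centre of its underside.
- jar: Bystander: glass jar with a blue lid, 54 diameter, 75 tall, beyond the pad. Origin: centre of its underside.
- stub_box: Bystander: flat specimen box with a grey lid, 62 by 87, 22 tall. Origin: centre of its underside.
- brush: Bystander: brush with a blue handle lying on the bench, 160 long along its x axis, 20 thick. Origin: its middle, on the bench.
- blower: Bystander: black rubber blower, 48 diameter, 75 tall. Origin: centre of its underside.
- cup_mouth (a point): Centre of the cup's mouth, 62 above the cup's origin on its z axis.
Things that resemble listed ones, but are neither listed nor needed, are in the scene too. Of the things that look like the pad, the larger one is meant.

How it is judged:
By the outcome, as a careful person would: the job done as asked, in the order asked, and still so for the second after the job is handed in, with the robot touching nothing.
It also fails if it takes over 67 s, if anything falls off the work surface, if the arm or the gripper's body presses on something with over 40 N, if the wrist force passes 120 N, or if a joint passes its speed limit or range.

ROBOT

A 6-joint arm with a two-finger parallel gripper is mounted at the origin on the work surface. World frame = base frame: x ahead of the robot, y to its left, z up, the work surface at z = 0. Lengths are in m, angles in rad, forces in N, time in s.
With the tool pointing down it reaches from about 0.3 to 0.775 m from the base axis. Payload 14.6 kg.
Tool frame: the origin (TCP) lies at the centre of the arm's flange, where the gripper is bolted on; the fingertips stand 199 mm ahead of it and the grasp point (between the pads) lies 180 mm ahead of it; z points along the fingers, y is the direction in which the jaws open and shut (so a half turn about z gives the same grasp; the last joint's range is limited). The gripper opens to 94 mm and grips with 3 to 60 N. Pads are 16 mm wide; open, the fingers measure 119 mm over their backs; the gripper's body (75 mm by 177 mm) begins 78 mm behind the grasp point.
Start: joints at [-0.067, 0.3, 1.521, -0, 1.321, -0.067], TCP at [0.55, -0, 0.405] pointing down, gripper open.
Joint ranges: [-3.03, 3.03], [-0.79, 2.21], [0.23, 2.52], [-1.04, 4.18], [0, 3.07], [-2.55, 2.55]. Speed limits (rad/s): [2.22, 2.22, 2.57, 3.14, 3.14, 3.14].

INTERFACE

Orientations are given as [roll, pitch, yaw] about the fixed x, y, z axes, in that order (R = Rz(yaw) Ry(pitch) Rx(roll)).
In Python, from station import * gives the robot as it stands. The module is installed in compiled form; this text tells all that it offers.
- The arm moves only by the tool drive_tool, never from a script. Its arguments are lists of equal length, an entry for each row: "delta_pos": the shift along the world's x, y, z in m, a list of three; "angular": the turn, a rotation vector about the world's x, y, z in rad, a list of three. In form: {"delta_pos": [[tx, ty, tz], ...], "angular": [[rx, ry, rz], ...]}. A call has 1 to 20 rows; each row is the pose to reach, as a shift and turn from the pose commanded when the call began; what a row does not reach only later rows make up. A row lasts 1/8 s, in which the tool goes at most 62.5 mm and 10.7 degrees, less where a joint would pass 70% of its speed; a pose out of reach is approached as far as the arm can. A call with a gripper value outside its range is refused whole. "grip" is the opening in per cent of the stroke, from 0 (shut) to 100 (fully open), set as the call begins (left out, the last holds). The fingers move at their own pace and stop on an object; "grip_force" is the grip in N (left out, the last holds). Time passes only in rows, so rows that repeat a pose let the fingers close. It gives the time, the measured TCP pose, the force and the opening at its end, in the units of the state.
- get_state(): the state, without advancing time (a new reading comes with each control period).
- grab_frame(name): name is "scene" or "side" or "wrist"; returns the picture (400x640x3 uint8, red, green, blue); there is no depth.
- calibration(name): a dict with "mtx" (3x3 intrinsics, pixels), "T" (4x4, takes a point from camera to world coordinates). Camera axes: x right, y up, looking along -z (the intrinsics and any distortion apply to the point x, -y, -z); pixel columns grow to the right and rows downward; lengths in m; the calibration is good to about 2 mm. A picture is of the moment at which its call begins: read the wrist's pose just before it. calibration takes no time and is no camera call; for the wrist camera it gives the pose at the moment of the call.
- sign_off(): hands the job in, once; it reports no verdict.
The state is a dict: "clock": time; "joint_positions": joint angles; "dq": joint speeds; "joint_torque": joint torques, N m; "position": TCP position; "orientation": TCP orientation; "contact_force": force on the tool from outside, world axes, zero at the start; "torque": the same for the moment, N m; "grip_width": finger opening in m.
Only numpy, scipy, OpenCV 4.12 (cv2) and the standard library are available. Lean on these libraries where they do the work, as an engineer would, in place of code of your own. Each camera call takes 0.05 s, during which the arm holds its last target.

## Working session

There is one attempt and no reset: what is moved stays moved. The work goes in short steps, Python scripts to look and compute and a tool call to move; the robot and the scene stay as the last step left them, time stands still between calls to the robot, and variables do not carry over. Pictures are saved under pics/ and viewed, and the job is handed in when it is done.

Besides the shell and the picture viewer there is one more tool, called after "Call:" in YAML: its name, and indented under it one key for each argument. drive_tool: Moves the arm, as the interface text tells. Its arguments: {"type":"object","properties":{"delta_pos":{"type":"array","items":{"type":"array","items":{"type":"number"}}},"angular":{"type":"array","items":{"type":"array","items":{"type":"number"}}},"grip":{"type":"number"},"grip_force":{"type":"number"}},"required":["delta_pos","angular"]}

```bash
mkdir -p pics; ls; python3 - <<'E'
from station import *
import cv2,numpy as np
s=get_state();print({k:np.round(v,4) for k,v in s.items()})
for n in ["scene","side","wrist"]:
    c=calibration(n);print(n,np.round(c["mtx"],1).tolist(),np.round(c["T"],3).tolist(),[k for k in c])
    im=grab_frame(n);cv2.imwrite(f"pics/{n}0.png",im[:,:,::-1])
E
```

```text
pics
{'clock': np.float64(0.0), 'joint_positions': array([-6.6600e-02,  3.0050e-01,  1.5216e+00, -1.0000e-04,  1.3207e+00,
       -6.6600e-02]), 'dq': array([-0.0001,  0.0006,  0.0004, -0.001 , -0.0001,  0.0003]), 'joint_torque': array([-1.50000e-03, -5.31806e+01, -3.52736e+01,  7.08000e-02,
        2.44000e-02, -0.00000e+00]), 'position': array([0.55  , 0.    , 0.4041]), 'orientation': array([-3.1404, -0.    ,  1.5708]), 'contact_force': array([ 0.6421, -0.3779, -1.3875]), 'torque': array([-0.0786, -0.0302, -0.0372]), 'grip_width': np.float64(0.0941)}
scene [[437.7, 0.0, 318.3], [0.0, 437.7, 197.2], [0.0, 0.0, 1.0]] [[-0.867, -0.324, 0.379, 0.986], [0.498, -0.532, 0.685, 0.896], [-0.02, 0.783, 0.622, 0.879], [0.0, 0.0, 0.0, 1.0]] ['mtx', 'T']
side [[411.4, 0.0, 318.0], [0.0, 411.4, 199.1], [0.0, 0.0, 1.0]] [[0.841, -0.445, 0.309, 0.855], [0.542, 0.695, -0.473, -0.524], [-0.004, 0.565, 0.825, 1.002], [0.0, 0.0, 0.0, 1.0]] ['mtx', 'T']
wrist [[298.5, 0.0, 317.5], [0.0, 298.5, 200.2], [0.0, 0.0, 1.0]] [[1.0, -0.0, -0.0, 0.549], [0.001, 0.958, 0.288, 0.085], [0.0, -0.288, 0.958, 0.384], [0.0, 0.0, 0.0, 1.0]] ['mtx', 'T']
```

View pics/scene0.png

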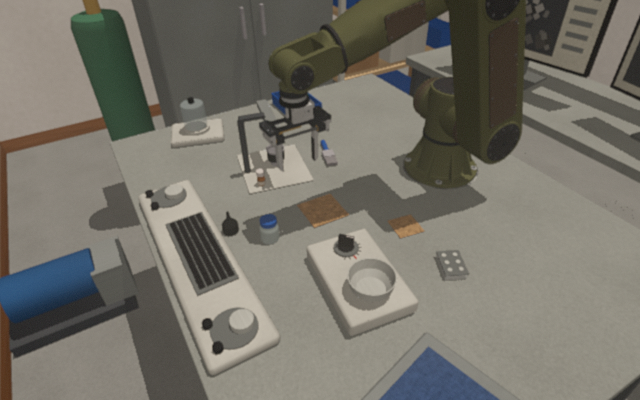

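View pics/side0.png

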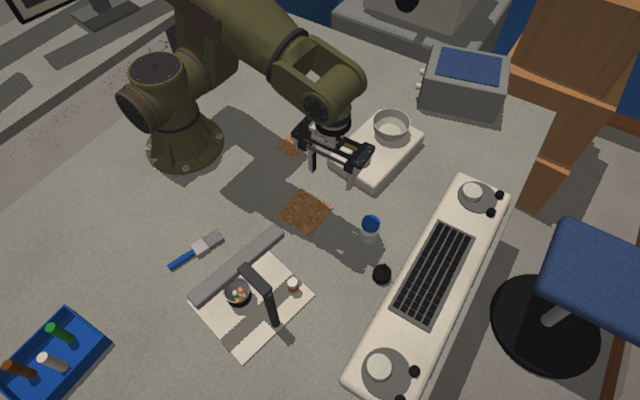

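View pics/wrist0.png

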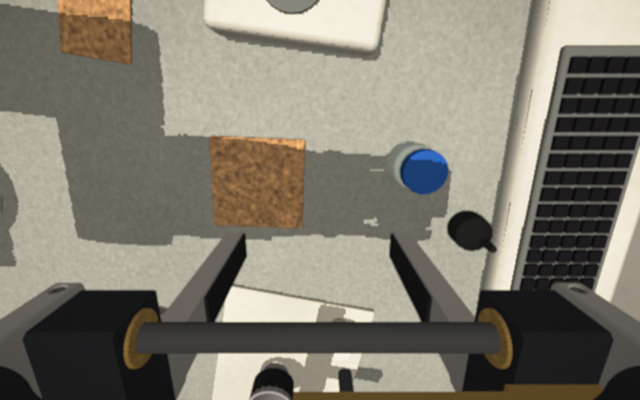

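Scene and side both show the lamp plate with the cup (side pixel 237,292). There are two cork pads: one at (305,212) in side and (323,209) in scene, which looks larger, and one at (289,148) in side and (406,226) in scene. The cleaner is at scene (360,280). I'll enlarge these and measure.

```bash
cat > h.py <<'E'
from station import *
import cv2,numpy as np
from scipy.spatial.transform import Rotation as Rot
def ray(n,uv,c=None):
    c=c or calibration(n);K=c["mtx"];T=c["T"]
    d=np.array([(uv[0]-K[0,2])/K[0,0],-(uv[1]-K[1,2])/K[1,1],-1.])
    return T[:3,3],T[:3,:3]@d
def onz(n,uv,z,c=None):
    o,d=ray(n,uv,c);return o+d*(z-o[2])/d[2]
def proj(n,p,c=None):
    c=c or calibration(n);q=np.linalg.inv(c["T"])@np.r_[p,1];K=c["mtx"]
    return np.array([K[0,0]*q[0]/-q[2]+K[0,2],K[1,1]*-q[1]/-q[2]+K[1,2]])
def crop(src,dst,x0,y0,x1,y1,k):
    im=cv2.imread(src)[y0:y1,x0:x1];im=cv2.resize(im,None,fx=k,fy=k,interpolation=cv2.INTER_CUBIC);cv2.imwrite(dst,im)
E
python3 - <<'E'
from h import *
crop("pics/side0.png","pics/sA.png",170,210,330,370,5) if 0 else crop("pics/side0.png","pics/sA.png",170,215,330,370,4)
crop("pics/scene0.png","pics/cA.png",225,110,345,200,6)
crop("pics/scene0.png","pics/cB.png",300,220,420,335,5)
crop("pics/side0.png","pics/sB.png",270,130,430,240,5)
for n,f in [("side","side0"),("scene","scene0"),("wrist","wrist0")]:
    im=cv2.imread(f"pics/{f}.png");hsv=cv2.cvtColor(im,cv2.COLOR_BGR2HSV)
    m=cv2.inRange(hsv,(5,90,50),(18,220,230))
    cs,_=cv2.findContours(m,cv2.RETR_EXTERNAL,cv2.CHAIN_APPROX_NONE)
    for k in cs:
        if cv2.contourArea(k)>150:
            r=cv2.minAreaRect(k);b=cv2.boxPoints(r)
            w=np.array([onz(n,p,.006)[:2] for p in b])
            print(n,np.round(r[0]),cv2.contourArea(k),np.round(w.mean(0),3),np.round([np.linalg.norm(w[0]-w[1]),np.linalg.norm(w[1]-w[2])],3))
E
```

```text
side [ 18. 368.] 194.5 [ 0.156 -0.72 ] [0.024 0.089]
side [613. 369.] 720.5 [1.302 0.019] [0.164 0.028]
side [304. 211.] 1381.0 [ 0.47  -0.007] [0.137 0.127]
side [290. 148.] 253.0 [0.296 0.166] [0.068 0.083]
side [573. 108.] 16799.0 [0.986 0.964] [0.574 1.209]
scene [  5. 352.] 809.5 [1.336 0.041] [0.277 0.028]
scene [406. 226.] 447.5 [0.3   0.184] [0.103 0.086]
scene [323. 210.] 890.0 [ 0.47  -0.006] [0.153 0.126]
scene [ 24. 178.] 1941.0 [ 1.237 -0.821] [1.182 0.703]
scene [373.  63.] 682.0 [-0.355 -0.888] [0.405 0.293]
wrist [256. 182.] 7976.5 [ 0.469 -0.007] [0.121 0.118]
wrist [94. 32.] 4078.5 [0.297 0.169] [0.081 0.065]
```

View pics/sA.png

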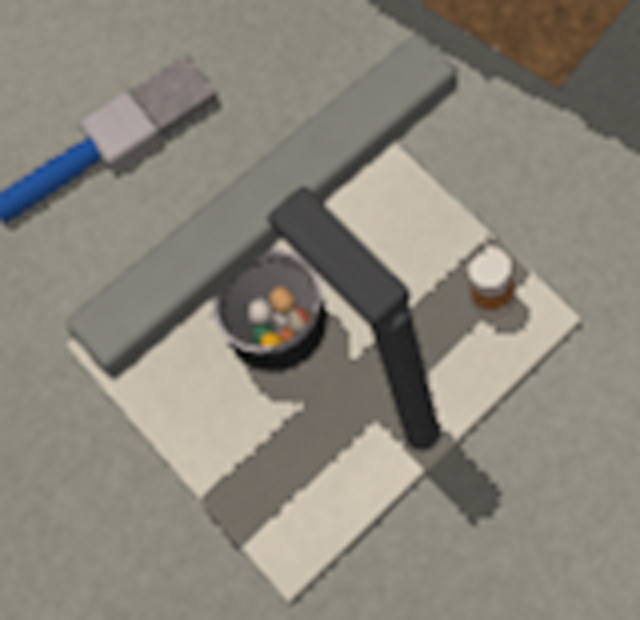

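View pics/cA.png

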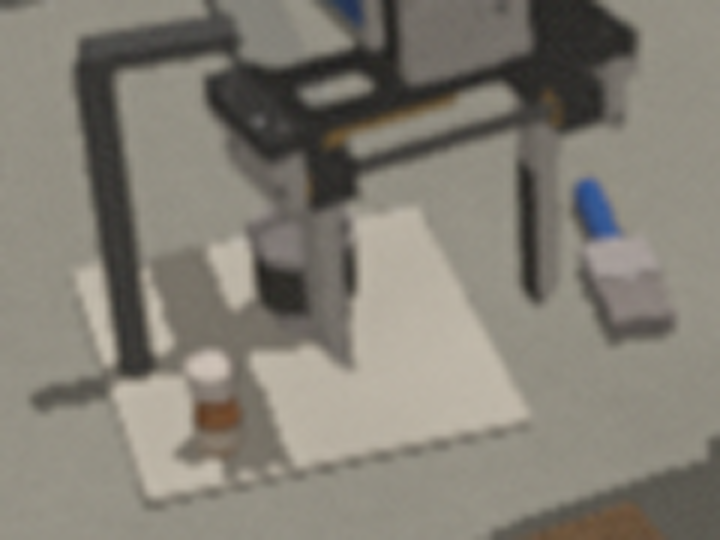

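View pics/cB.png

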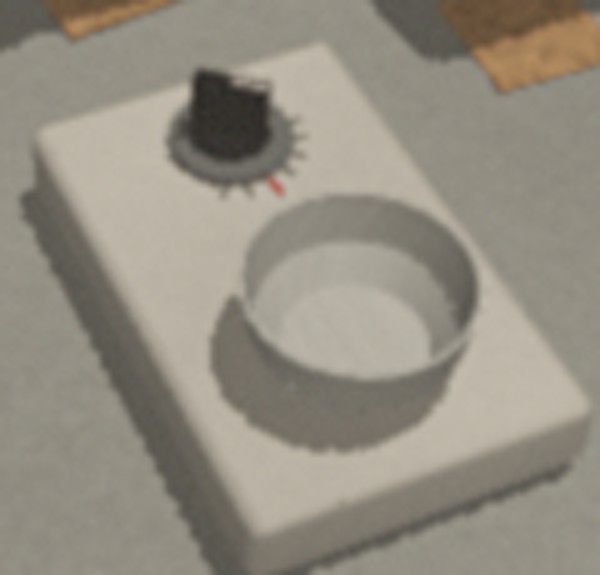

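View pics/sB.png

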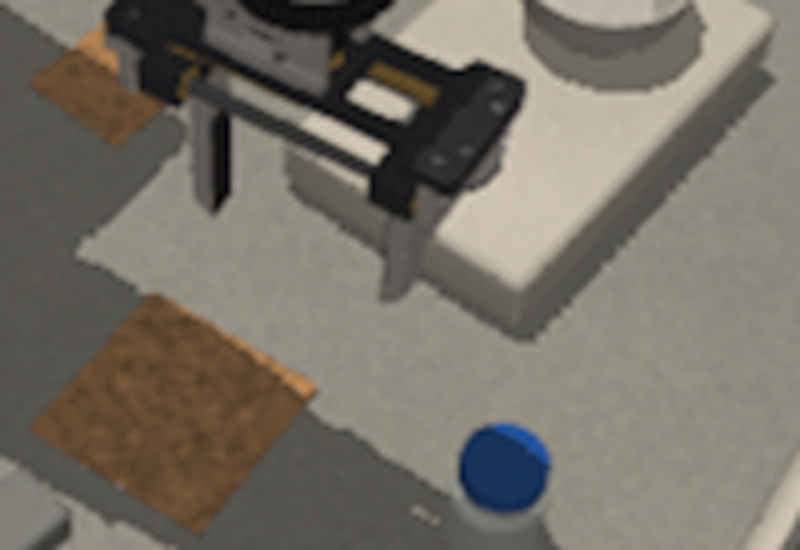

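Pad is the 120 mm square at (0.469,-0.007), matching in three views. The one at (0.297,0.17) is only about 75 mm, so it's the decoy. Next: the lamp, cup and cleaner geometry.

```bash
python3 - <<'E'
from h import *
S=lambda x,y:(170+x/4,215+y/4)
C=lambda x,y:(225+x/6,110+y/6)
for nm,p in dict(R=(580,320),B=(292,602),L=(75,345)).items(): print("side",nm,np.round(onz("side",S(*p),.008),4))
for nm,p in dict(R=(150,503),T=(530,415),L=(420,208),B=(75,270)).items(): print("scene",nm,np.round(onz("scene",C(*p),.008),4))
print("post side",onz("side",S(425,440),.008),"scene",onz("scene",C(137,370),.008))
print("cupmouth side",onz("side",S(271,302),.07), onz("side",S(217,302),.07),onz("side",S(325,302),.07),"front low",onz("side",S(271,352),.07))
print("vial", onz("side",S(490,266),.063),onz("scene",C(207,365),.063))
D=lambda x,y:(300+x/5,220+y/5)
print("bar corners z.209",[np.round(onz("side",S(*p),.209),3) for p in [(68,325),(412,33),(455,70),(112,365)]])
print("cleaner top z=.05",[np.round(onz("scene",D(*p),.05),3) for p in [(38,133),(322,45),(590,405),(250,540)]])
print("bowl rim",[np.round(onz("scene",D(*p),.1),3) for p in [(243,280),(478,300),(355,195),(365,380)]])
print("knob disc",np.round(onz("scene",D(230,137),.056),3))
print("red",np.round(onz("scene",D(277,186),.05),3))
c=calibration("wrist")
E
```

```text
side R [ 0.6349 -0.2043  0.008 ]
side B [ 0.588  -0.4354  0.008 ]
side L [ 0.3776 -0.389   0.008 ]
scene R [ 0.6352 -0.1941  0.008 ]
scene T [ 0.4199 -0.157   0.008 ]
scene L [ 0.3706 -0.3857  0.008 ]
scene B [ 0.5836 -0.4332  0.008 ]
post side [ 0.59731597 -0.31870718  0.008     ] scene [ 0.59249308 -0.31434848  0.008     ]
cupmouth side [ 0.48743211 -0.31437899  0.07      ] [ 0.46030743 -0.33178909  0.07      ] [ 0.51454897 -0.2969739   0.07      ] front low [ 0.506977   -0.33844015  0.07      ]
vial [ 0.58226986 -0.22279122  0.063     ] [ 0.58286858 -0.22233588  0.063     ]
bar corners z.209 [array([ 0.464, -0.41 ,  0.209]), array([ 0.508, -0.179,  0.209]), array([ 0.542, -0.185,  0.209]), array([ 0.497, -0.414,  0.209])]
cleaner top z=.05 [array([0.61 , 0.152, 0.05 ]), array([0.441, 0.173, 0.05 ]), array([0.475, 0.441, 0.05 ]), array([0.652, 0.422, 0.05 ])]
bowl rim [array([0.597, 0.33 , 0.1  ]), array([0.511, 0.396, 0.1  ]), array([0.521, 0.313, 0.1  ]), array([0.582, 0.407, 0.1  ])]
knob disc [0.527 0.212 0.056]
red [0.522 0.25  0.05 ]
```

The lamp frame is about centre (.504,-.294), yaw -12°, so its front faces the robot. Cup is near (.487,-.314). Cleaner yaw is about -7.5°, bowl about (.552,.362), knob about (.527,.212). I'll work out a leaning look pose in front of the lamp, with the camera on the outer side.

```bash
cat >> h.py <<'E'
def toolR(L,a,roll=0):
    "lean L, azimuth a (deg); roll about tool z; roll 0: tool x to the front/low side"
    L,a=np.radians([L,a])
    z=np.array([np.sin(L)*np.cos(a),np.sin(L)*np.sin(a),-np.cos(L)])
    x=np.array([-np.cos(L)*np.cos(a),-np.cos(L)*np.sin(a),-np.sin(L)])
    return np.c_[x,np.cross(z,x),z]@Rot.from_euler("z",roll,degrees=True).as_matrix()
def cur():
    s=get_state();return np.array(s["position"]),Rot.from_euler("xyz",s["orientation"]).as_matrix()
def move(R,G,d=.18):
    "delta for grasp point at G"
    p,R0=cur();t=G-d*R[:,2]
    return np.round(t-p,4),np.round(Rot.from_matrix(R@R0.T).as_rotvec(),4)
E
python3 - <<'E'
from h import *
R=toolR(45,-15)
print(move(R,np.array([.29,-.2,.40])+.18*R[:,2]))
E
```

```text
(array([-0.26  , -0.2   , -0.0042]), array([-0.6673, -0.5131,  1.2374]))
```

Call:
drive_tool:
  delta_pos:
    - [-0.1,-0.08,0]
    - [-0.26,-0.2,0]
    - [-0.26,-0.2,0]
    - [-0.26,-0.2,0]
    - [-0.26,-0.2,0]
    - [-0.26,-0.2,0]
    - [-0.26,-0.2,0]
    - [-0.26,-0.2,0]
    - [-0.26,-0.2,0]
    - [-0.26,-0.2,0]
    - [-0.26,-0.2,0]
    - [-0.26,-0.2,0]
    - [-0.26,-0.2,0]
    - [-0.26,-0.2,0]
  angular:
    - [-0.667,-0.513,1.237]
    - [-0.667,-0.513,1.237]
    - [-0.667,-0.513,1.237]
    - [-0.667,-0.513,1.237]
    - [-0.667,-0.513,1.237]
    - [-0.667,-0.513,1.237]
    - [-0.667,-0.513,1.237]
    - [-0.667,-0.513,1.237]
    - [-0.667,-0.513,1.237]
    - [-0.667,-0.513,1.237]
    - [-0.667,-0.513,1.237]
    - [-0.667,-0.513,1.237]
    - [-0.667,-0.513,1.237]
    - [-0.667,-0.513,1.237]

```text
clock: 1.9
position: [0.29, -0.2, 0.4047]
orientation: [3.14, 0.785, 2.879]
contact_force: [0.6, -0.2, 0.9]
grip_width: 0.0942
```

```bash
python3 - <<'E'
from h import *
s=get_state();print(s["clock"],np.round(s["joint_positions"],3),np.round(s["position"],4));p,R=cur();print(np.round(R,3).tolist())
c=calibration("wrist");np.savez("w1.npz",**c)
im=grab_frame("wrist");cv2.imwrite("pics/w1.png",im[:,:,::-1])
im=grab_frame("scene");cv2.imwrite("pics/scene1.png",im[:,:,::-1])
im=grab_frame("side");cv2.imwrite("pics/side1.png",im[:,:,::-1])
crop("pics/scene1.png","pics/c1.png",225,100,345,200,6)
crop("pics/scene1.png","pics/c1k.png",320,225,420,325,6)
crop("pics/side1.png","pics/s1k.png",310,90,430,200,6)
E
```

```text
1.9 [-0.779 -0.264  2.145  0.625  0.643 -2.477] [ 0.29   -0.2     0.4047]
[[-0.683, 0.259, 0.683], [0.184, 0.966, -0.182], [-0.707, 0.001, -0.707]]
```

View pics/w1.png

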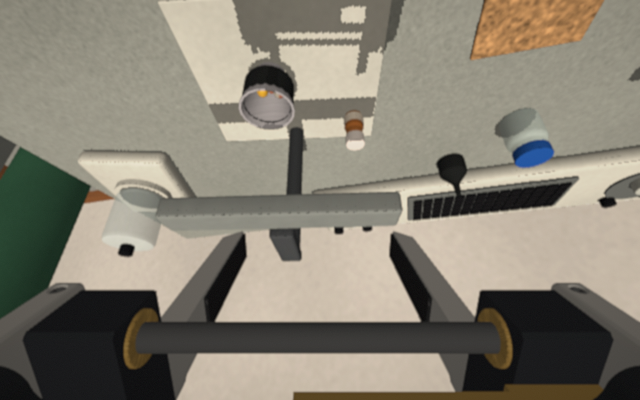

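View pics/c1.png

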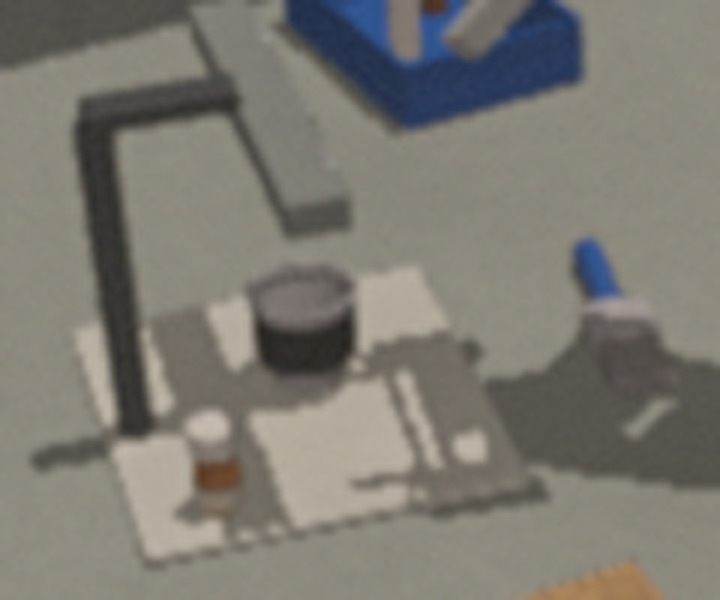

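View pics/s1k.png

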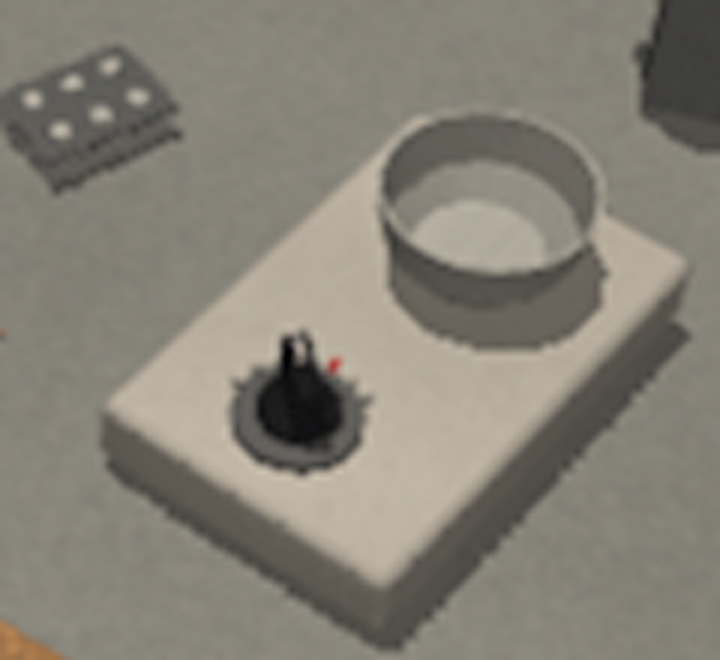

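View pics/side1.png

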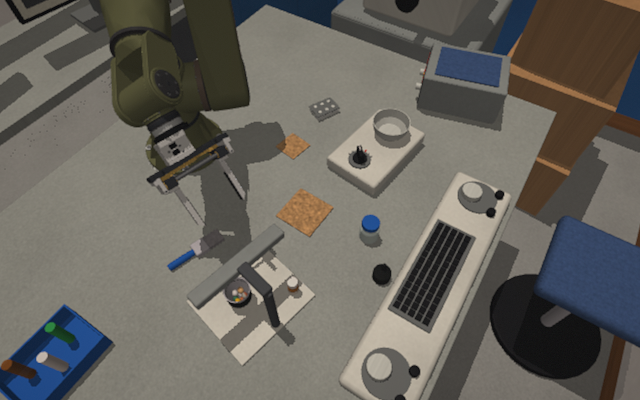

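The wrist view shows the cup mouth at (267,104) with the bar clear above it. Scene shows the mouth at (275,149), the vial at (259,182) and the knob at about side (360,157). Combining views:

```bash
python3 - <<'E'
from h import *
w=dict(np.load("w1.npz"))
im=cv2.imread("pics/w1.png")
crop("pics/w1.png","pics/w1c.png",220,40,400,170,4)
print("wrist",onz("wrist",(267.5,103),.07,w),"scene",onz("scene",(275.3,149.2),.07),"side",onz("side",(237.75,290.5),.07))
print("bowl side",onz("side",(392,122.2),.1),"scene",onz("scene",(300+360.5/5,220+287.5/5),.1))
print("knob disc side",onz("side",(359.7,158.7),.06),"scene",onz("scene",(346,247.5),.06))
print("jar lid", onz("side",(371,223),.075))
l=np.array([[np.cos(np.radians(-12)),np.sin(np.radians(-12))]]) 
E
```

```text
wrist [ 0.47178608 -0.30744769  0.07      ] scene [ 0.48630869 -0.3040985   0.07      ] side [ 0.48743211 -0.31437899  0.07      ]
bowl side [0.55282074 0.35375757 0.1       ] scene [0.55302005 0.36212449 0.1       ]
knob disc side [0.52735993 0.20595469 0.06      ] scene [0.52971189 0.21558336 0.06      ]
jar lid [0.66575015 0.01916506 0.075     ]
```

View pics/w1c.png

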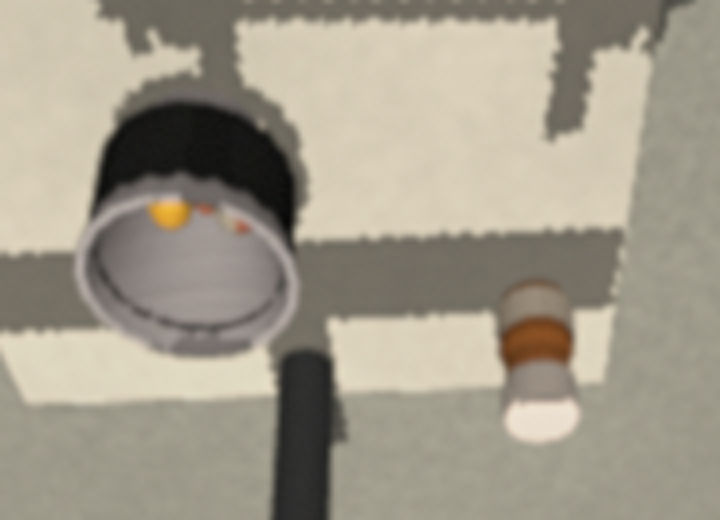

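```bash
python3 - <<'E'
from h import *
w=dict(np.load("w1.npz"))
print("wrist",onz("wrist",(266.6,107.5),.07,w))
# vectors
R=toolR(45,-25)
G=np.array([.486,-.309,.046])
print(move(R,G-.15*R[:,2]), (G-.33*R[:,2]).round(3))
E
```

```text
wrist [ 0.47793995 -0.31123974  0.07      ]
(array([-0.0155, -0.0104, -0.1253]), array([-9.000e-04,  1.000e-04, -1.747e-01])) [ 0.275 -0.21   0.279]
```

Call:
drive_tool:
  delta_pos:
    - [-0.0155,-0.01,-0.06]
    - [-0.0155,-0.01,-0.125]
    - [-0.0155,-0.01,-0.125]
    - [-0.0155,-0.01,-0.125]
    - [-0.0155,-0.01,-0.125]
    - [-0.0155,-0.01,-0.125]
  angular:
    - [0,0,-0.09]
    - [0,0,-0.175]
    - [0,0,-0.175]
    - [0,0,-0.175]
    - [0,0,-0.175]
    - [0,0,-0.175]

```text
clock: 2.8
position: [0.286, -0.1985, 0.2983]
orientation: [-3.129, 0.765, 2.698]
contact_force: [-0.5, -0.7, 0.6]
grip_width: 0.094
```

```bash
python3 - <<'E'
from h import *
s=get_state();print(s["clock"],np.round(s["joint_positions"],3),np.round(s["position"],4))
c=calibration("wrist");np.savez("w2.npz",**c)
im=grab_frame("wrist");cv2.imwrite("pics/w2.png",im[:,:,::-1])
crop("pics/w2.png","pics/w2c.png",190,60,450,260,3)
E
```

```text
2.8 [-0.753 -0.102  2.293  0.778  0.287 -2.554] [ 0.286  -0.1985  0.2983]
```

View pics/w2c.png

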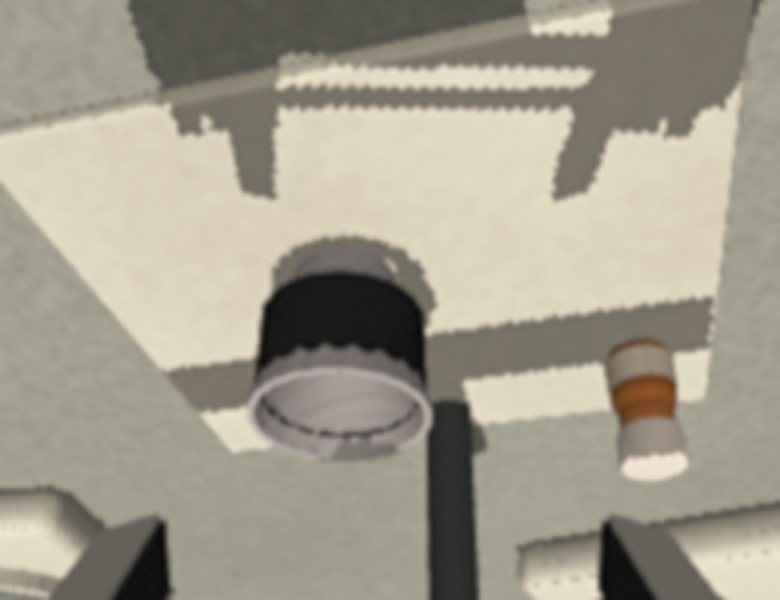

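q6 is at its end stop here because this pose is near the wrist singularity. I'll fit a small kinematic model to the logged joint states so I can pick lean and roll values that stay within range.

```bash
cat > kin.py <<'E'
import numpy as np
from scipy.spatial.transform import Rotation as Rot
from scipy.optimize import least_squares
S=[([-0.0666,.3005,1.5216,-1e-4,1.3207,-.0666],[.55,0,.4041],[-3.1404,0,1.5708]),
([-0.779,-0.264,2.145,0.625,0.643,-2.477],[.29,-.2,.4047],[3.14,.785,2.879]),
([-0.753,-0.102,2.293,0.778,0.287,-2.554],[.286,-.1985,.2983],[-3.129,.765,2.698])]
ry=lambda a:Rot.from_euler("y",a); rz=lambda a:Rot.from_euler("z",a)
def fk(q,P):
    h,a1,L1,L2,a3,d,dt=P
    A=rz(q[0]);B=A*ry(q[1]);C=B*ry(q[2]);D=C*rz(q[3])*ry(q[4]);E=D*rz(q[5]+np.pi/2)
    p=np.array([0,0,h])+A.apply([a1,d,0])+B.apply([0,0,L1])+C.apply([a3,0,L2])+E.apply([0,0,dt])
    return p,E.as_matrix()
def fit(S):
    f=lambda P:np.concatenate([fk(q,P)[0]-p for q,p,_ in S]+[(P-np.array([.35,.1,.45,.45,0,.03,.1]))*1e-4])
    return least_squares(f,[.35,.1,.45,.45,0,.03,.1]).x
LO=np.array([-3.03,-.79,.23,-1.04,0,-2.55]);HI=np.array([3.03,2.21,2.52,4.18,3.07,2.55])
def ik(p,R,q0,P):
    def f(q):
        pp,RR=fk(q,P);return np.r_[(pp-p)*10,Rot.from_matrix(RR@R.T).as_rotvec()]
    best=None
    rng=np.random.default_rng(0)
    for k in range(6):
        g=np.clip(np.array(q0)+(rng.normal(0,.6,6) if k else 0),LO+.01,HI-.01)
        r=least_squares(f,g,bounds=(LO,HI))
        if best is None or r.cost<best.cost-1e-9: best=r
        if r.cost<1e-7: break
    return best.x,best.cost
E
python3 - <<'E'
from kin import *
P=fit(S);print(np.round(P,4))
for q,p,o in S:
    pp,RR=fk(q,P);print(np.round((pp-p)*1000,1),np.degrees(Rot.from_matrix(RR@Rot.from_euler("xyz",o).as_matrix().T).magnitude()))
from h import toolR
G=np.array([.484,-.31,.046])
for L,a,roll in [(45,-25,0),(35,-20,0),(40,-30,0),(45,-20,180),(48,-15,180),(40,-15,180),(50,-12,180)]:
    R=toolR(L,a,roll)
    for back in (.15,.07,0):
        q,c=ik(G-(.18+back)*R[:,2],R,S[1][0] if roll==0 else [-.78,-.26,2.1,.6,.6,.66],P);print(L,a,roll,back,np.round(q,2),"%.1e"%c)
E
```

```text
[2.219e-01 2.000e-04 4.237e-01 4.476e-01 4.130e-02 3.660e-02 7.110e-02]
[-0.  -0.   0.1] 0.0018596877935362693
[ 0.1  0.1 -0.1] 0.03467149655553427
[-0. -0.  0.] 0.017557721633928512
45 -25 0 0.15 [-0.8  -0.07  2.31  0.74  0.28 -2.55] 4.3e-03
45 -25 0 0.07 [-0.73  0.19  2.2   0.77  0.13 -2.55] 1.3e-02
45 -25 0 0 [-0.69  0.4   2.08  0.79  0.06 -2.55] 2.1e-02
35 -20 0 0.15 [-0.82 -0.02  2.14  0.54  0.52 -2.45] 1.5e-20
35 -20 0 0.07 [-0.76  0.21  2.09  0.67  0.36 -2.55] 1.1e-04
35 -20 0 0 [-0.72  0.4   2.    0.7   0.26 -2.55] 1.8e-03
40 -30 0 0.15 [-0.72 -0.06  2.25  0.45  0.3  -2.16] 5.3e-20
40 -30 0 0.07 [-0.69  0.19  2.17  0.85  0.14 -2.55] 1.8e-06
40 -30 0 0 [-0.67  0.39  2.06  0.87  0.07 -2.55] 2.0e-03
45 -20 180 0.15 [-0.9  -0.04  2.3   1.15  0.41  0.05] 3.2e-25
45 -20 180 0.07 [-0.81  0.21  2.21  1.59  0.32 -0.36] 1.1e-19
45 -20 180 0 [-0.76  0.42  2.1   1.94  0.31 -0.68] 8.4e-29
48 -15 180 0.15 [-0.99 -0.    2.31  1.33  0.54 -0.26] 4.0e-26
48 -15 180 0.07 [-0.88  0.24  2.21  1.68  0.45 -0.56] 1.7e-24
48 -15 180 0 [-0.8   0.44  2.1   1.93  0.42 -0.77] 1.2e-23
40 -15 180 0.15 [-0.91 -0.01  2.2   0.87  0.53  0.25] 1.6e-22
40 -15 180 0.07 [-0.83  0.22  2.13  1.12  0.39  0.02] 5.5e-31
40 -15 180 0 [-0.77  0.41  2.04  1.4   0.32 -0.23] 4.6e-25
50 -12 180 0.15 [-1.05  0.03  2.31  1.39  0.62 -0.4 ] 4.4e-26
50 -12 180 0.07 [-0.92  0.26  2.22  1.7   0.53 -0.65] 3.3e-26
50 -12 180 0 [-0.83  0.45  2.1   1.92  0.49 -0.82] 2.3e-23
```

The model matches to 0.1 mm. The roll-180 family keeps the joints well inside their limits, so I'll use it. Before moving, I'll look for pour directions reachable with the same grasp.

```bash
cat > plan.py <<'E'
from kin import *
from h import toolR
P=fit(S)
C=np.array([.553,.358])
def pourR(th,b,yaw,L):
    b,th=np.radians([b,th])
    ax=np.array([-np.sin(b),np.cos(b),0])
    return Rot.from_rotvec(ax*th).as_matrix()@toolR(L,yaw,180)
def ev(b,yaw,L,q0,ths):
    G=np.r_[C-.035*np.array([np.cos(np.radians(b)),np.sin(np.radians(b))]),.16]
    qs=[];q=np.array(q0);zmin=9
    for th in ths:
        R=pourR(th,b,yaw,L)
        q,c=ik(G-.18*R[:,2],R,q,P)
        if c>1e-7: return None
        for sx in(-1,1):
            for sy in(-1,1):
                for d in (.078,.18):
                    zmin=min(zmin,(G-d*R[:,2]+sx*.0375*R[:,0]+sy*.0885*R[:,1])[2])
        zmin=min(zmin,(G+.019*R[:,2])[2]-.01,(G-.18*R[:,2])[2]-.05)
        qs.append(q)
    return np.array(qs),zmin
E
cat > srch.py <<'E'
from plan import *
out=[]
ths=[0,35,70,105]
for L in (47,):
  for yaw in range(-90,151,30):
    for b in range(-180,180,30):
      r=ev(b,yaw,L,[.5,.4,1.9,1.3,.4,0],ths)
      if r is None: continue
      qs,z=r
      m=min((qs-LO)[:,[0,1,2,3,5]].min(),(HI-qs)[:,[0,1,2,3,5]].min());jump=abs(np.diff(qs,axis=0)).max()
      if z>.11 : out.append((m,jump,z,yaw,b,qs[-1].round(2).tolist()))
out.sort(key=lambda t:-t[0]+.3*t[1])
for o in out[:14]:print([np.round(v,2).tolist() for v in o])
print(len(out))
E
time timeout 500 python3 srch.py
```

```text
[0.57, 0.78, 0.12, 30, 0, [0.3, 1.01, 0.88, 0.76, 2.1, 1.82]]
[0.27, 0.51, 0.12, 120, 90, [0.64, 1.21, 0.5, -0.68, 2.37, 0.24]]
[0.36, 0.97, 0.13, 60, 60, [0.63, 1.13, 0.59, -0.49, 2.33, 0.99]]
[0.28, 0.73, 0.13, 90, 90, [0.72, 0.98, 0.88, -0.76, 1.97, 0.67]]
[0.3, 0.86, 0.12, 60, 30, [0.41, 1.2, 0.53, 0.45, 2.47, 1.5]]
[0.26, 0.78, 0.12, 30, 60, [0.73, 1.05, 0.81, -0.78, 2.12, 1.29]]
[0.14, 0.51, 0.12, 150, 120, [0.74, 1.02, 0.85, -0.9, 1.96, 0.03]]
[0.24, 0.87, 0.13, 30, 30, [0.52, 1.19, 0.47, -0.01, 2.49, 1.56]]
[0.1, 0.68, 0.12, 90, 60, [0.53, 1.3, 0.33, -0.19, 2.62, 0.8]]
[0.08, 0.63, 0.13, 120, 120, [0.78, 0.79, 1.21, -0.96, 1.54, 0.5]]
[0.04, 1.19, 0.12, 60, 90, [0.8, 0.85, 1.18, -1.0, 1.68, 1.14]]
11
real	0m18.350s
user	0m18.842s
sys	0m0.104s
```

Best pour: tool azimuth 30, tipping towards +x, at fixed grasp point height 0.16, with all joints inside range. Now rolling the tool half a turn at the standoff.

```bash
cat > rows.py <<'E'
from h import *
from kin import fit,S,ik,LO,HI
P=fit(S)
def rowsfor(targets,prt=True):
    "targets list of (R,G) ; prints deltas from measured pose + IK margins"
    p0,R0=cur();q=np.array(get_state()["joint_positions"])
    D=[];A=[]
    for R,G in targets:
        t=G-.18*R[:,2]
        q,c=ik(t,R,np.clip(q,LO+.01,HI-.01),P)
        rv=Rot.from_matrix(R@R0.T).as_rotvec()
        D.append((t-p0).round(3).tolist());A.append(rv.round(3).tolist())
        print(q.round(2),"%.0e"%c)
    print(D);print(A)
E
python3 - <<'E'
from rows import *
G=np.array([.484,-.31,.046])
T=[]
for k,roll in enumerate([20,40,60,80,100,120,140,160,180,180]):
    f=min(1,(k+1)/9);R=toolR(45+2*f,-25+10*f,roll)
    T.append((R,G-.15*R[:,2]))
rowsfor(T)
E
```

```text
[-0.84 -0.06  2.32  1.05  0.32 -2.55] 4e-04
[-0.86 -0.06  2.32  1.17  0.35 -2.36] 2e-30
[-0.88 -0.05  2.32  1.2   0.38 -2.06] 2e-22
[-0.89 -0.04  2.32  1.22  0.4  -1.76] 3e-22
[-0.91 -0.04  2.31  1.23  0.43 -1.45] 5e-22
[-0.93 -0.03  2.31  1.25  0.45 -1.14] 8e-22
[-0.95 -0.02  2.31  1.26  0.48 -0.83] 1e-21
[-0.96 -0.02  2.3   1.26  0.5  -0.51] 2e-21
[-0.98 -0.01  2.3   1.27  0.53 -0.19] 5e-21
[-0.98 -0.01  2.3   1.27  0.53 -0.19] 5e-21
[[-0.016, -0.017, -0.02], [-0.019, -0.021, -0.021], [-0.021, -0.024, -0.021], [-0.024, -0.028, -0.022], [-0.026, -0.032, -0.023], [-0.029, -0.037, -0.024], [-0.031, -0.041, -0.025], [-0.033, -0.045, -0.026], [-0.035, -0.049, -0.027], [-0.035, -0.049, -0.027]]
[[0.219, -0.13, -0.213], [0.441, -0.233, -0.443], [0.666, -0.33, -0.673], [0.892, -0.421, -0.905], [1.118, -0.505, -1.138], [1.344, -0.582, -1.375], [1.57, -0.651, -1.615], [1.793, -0.711, -1.86], [2.011, -0.761, -2.112], [2.011, -0.761, -2.112]]
```

Call:
drive_tool:
  delta_pos:
    - [0,0,0.01]
    - [0,0,0.01]
    - [-0.01,-0.01,0]
    - [-0.019,-0.021,-0.021]
    - [-0.021,-0.024,-0.021]
    - [-0.021,-0.024,-0.021]
    - [-0.024,-0.028,-0.022]
    - [-0.024,-0.028,-0.022]
    - [-0.026,-0.032,-0.023]
    - [-0.026,-0.032,-0.023]
    - [-0.029,-0.037,-0.024]
    - [-0.029,-0.037,-0.024]
    - [-0.031,-0.041,-0.025]
    - [-0.031,-0.041,-0.025]
    - [-0.033,-0.045,-0.026]
    - [-0.033,-0.045,-0.026]
    - [-0.035,-0.049,-0.027]
    - [-0.035,-0.049,-0.027]
    - [-0.035,-0.049,-0.027]
  angular:
    - [0.219,-0.13,-0.213]
    - [0.219,-0.13,-0.213]
    - [0.441,-0.233,-0.443]
    - [0.441,-0.233,-0.443]
    - [0.666,-0.33,-0.673]
    - [0.666,-0.33,-0.673]
    - [0.892,-0.421,-0.905]
    - [0.892,-0.421,-0.905]
    - [1.118,-0.505,-1.138]
    - [1.118,-0.505,-1.138]
    - [1.344,-0.582,-1.375]
    - [1.344,-0.582,-1.375]
    - [1.57,-0.651,-1.615]
    - [1.57,-0.651,-1.615]
    - [1.793,-0.711,-1.86]
    - [1.793,-0.711,-1.86]
    - [2.011,-0.761,-2.112]
    - [2.011,-0.761,-2.112]
    - [2.011,-0.761,-2.112]

```text
clock: 5.22
position: [0.251, -0.2474, 0.2705]
orientation: [3.14, -0.823, -0.26]
contact_force: [0.8, -0.6, -0.5]
grip_width: 0.0943
```

```bash
python3 - <<'E'
from rows import *
s=get_state();print(s["clock"],np.round(s["joint_positions"],3),np.round(s["position"],4))
G=np.array([.484,-.31,.046]);R=toolR(47,-15,180)
rowsfor([(R,G-.15*R[:,2])])
c=calibration("wrist");np.savez("w3.npz",**c)
im=grab_frame("wrist");cv2.imwrite("pics/w3.png",im[:,:,::-1])
E
```

```text
5.225 [-0.981 -0.008  2.3    1.276  0.529 -0.201] [ 0.251  -0.2474  0.2705]
[-0.98 -0.01  2.3   1.27  0.53 -0.19] 6e-19
[[-0.0, -0.0, 0.001]]
[[0.002, 0.002, -0.0]]
```

View pics/w3.png

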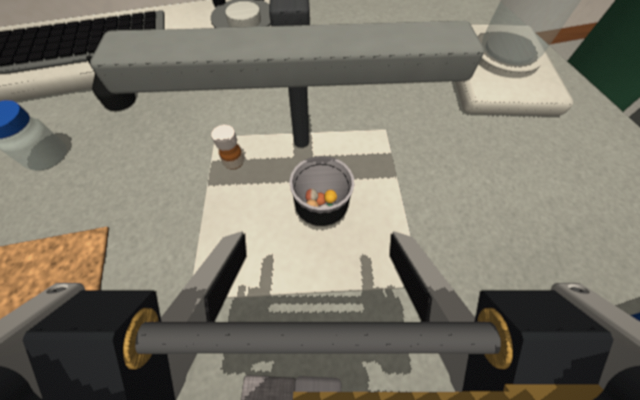

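The wrist view now shows the cup clearly: rim around (321,186), centred between the fingers, with the bar above it at rows 25–95.

```bash
python3 - <<'E'
from h import *
crop("pics/w3.png","pics/w3c.png",270,140,370,240,6)
E
```

```text
(no output)
```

View pics/w3c.png

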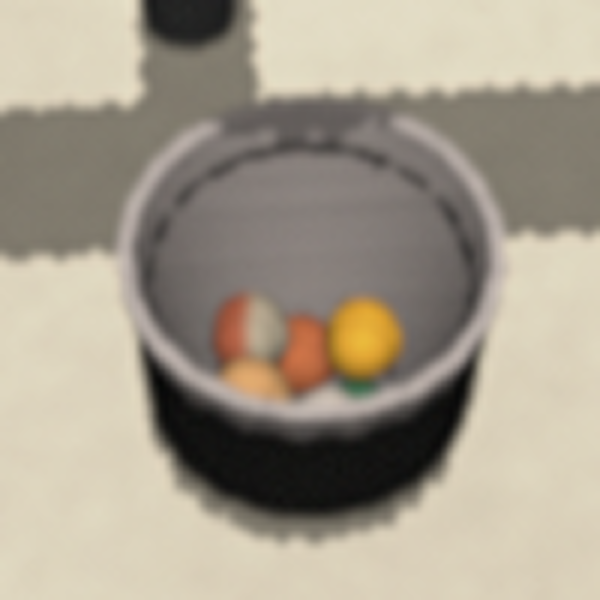

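```bash
python3 - <<'E'
from h import *
w=dict(np.load("w3.npz"))
f=lambda x,y:onz("wrist",(270+x/6-.4,140+y/6-.4),.07,w)
pts=[f(118,250),f(505,265),f(305,97),f(312,420),f(175,150),f(455,150)]
A=np.array([[2*p[0],2*p[1],1] for p in pts]);b=np.array([p[0]**2+p[1]**2 for p in pts])
s=np.linalg.lstsq(A,b,rcond=None)[0];print(s[:2],np.sqrt(s[2]+s[0]**2+s[1]**2),np.round(pts,3).tolist())
E
```

```text
[ 0.48132659 -0.31330262] 0.0322993197678755 [[0.49, -0.282, 0.07], [0.47, -0.343, 0.07], [0.513, -0.321, 0.07], [0.45, -0.305, 0.07], [0.508, -0.296, 0.07], [0.495, -0.343, 0.07]]
```

Cup centre is (.482,-.312), and the fitted rim radius of 32.3 mm is consistent with 33. Approaching along the tool axis.

```bash
python3 - <<'E'
from rows import *
G=np.array([.482,-.312,.0455]);R=toolR(47,-15,180)
rowsfor([(R,G-k*R[:,2]) for k in (.1,.05,.02,0)])
E
```

```text
[-0.92  0.15  2.24  1.48  0.46 -0.38] 3e-28
[-0.86  0.3   2.18  1.69  0.43 -0.57] 1e-28
[-0.83  0.38  2.13  1.81  0.41 -0.67] 1e-30
[-0.81  0.43  2.1   1.88  0.41 -0.72] 6e-21
[[0.033, -0.012, -0.034], [0.069, -0.021, -0.068], [0.09, -0.027, -0.089], [0.104, -0.031, -0.102]]
[[0.003, 0.001, -0.002], [0.003, 0.001, -0.002], [0.003, 0.001, -0.002], [0.003, 0.001, -0.002]]
```

Call:
drive_tool:
  delta_pos:
    - [0.033,-0.012,-0.034]
    - [0.051,-0.016,-0.051]
    - [0.069,-0.021,-0.068]
    - [0.08,-0.024,-0.079]
    - [0.09,-0.027,-0.089]
    - [0.098,-0.029,-0.096]
    - [0.104,-0.031,-0.102]
    - [0.104,-0.031,-0.102]
    - [0.104,-0.031,-0.102]
  angular:
    - [0,0,0]
    - [0,0,0]
    - [0,0,0]
    - [0,0,0]
    - [0,0,0]
    - [0,0,0]
    - [0,0,0]
    - [0,0,0]
    - [0,0,0]

```text
clock: 6.4
position: [0.3548, -0.2782, 0.1684]
orientation: [3.141, -0.822, -0.262]
contact_force: [0.1, 0.2, 0.1]
grip_width: 0.0943
```

```bash
python3 - <<'E'
from rows import *
G=np.array([.482,-.312,.0455]);R=toolR(47,-15,180)
rowsfor([(R,G)])
im=grab_frame("wrist");cv2.imwrite("pics/w4.png",im[:,:,::-1])
E
```

```text
[-0.81  0.43  2.1   1.88  0.41 -0.72] 9e-21
[[0.0, 0.0, -0.0]]
[[0.001, 0.002, 0.0]]
```

View pics/w4.png

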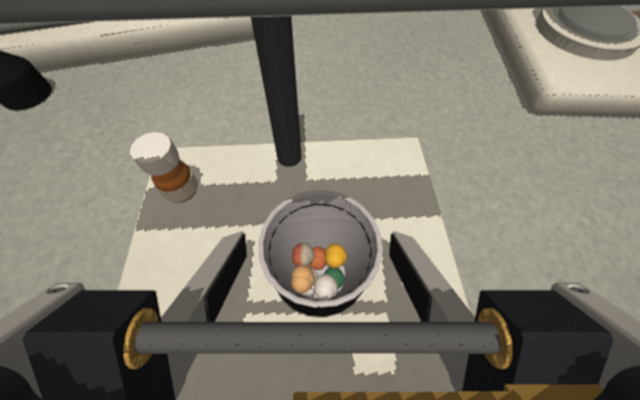

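The cup is centred between the fingers (rim centre about 321, midpoint of the fingers about 318). Closing.

Call:
drive_tool:
  delta_pos:
    - [0,0,0]
    - [0,0,0]
    - [0,0,0]
    - [0,0,0]
    - [0,0,0]
    - [0,0,0]
  angular:
    - [0,0,0]
    - [0,0,0]
    - [0,0,0]
    - [0,0,0]
    - [0,0,0]
    - [0,0,0]
  grip: 50
  grip_force: 25

```text
clock: 7.2
position: [0.355, -0.2782, 0.1682]
orientation: [3.142, -0.822, -0.262]
contact_force: [-0.6, 0.3, 1.6]
grip_width: 0.062
```

Gripped at 62 mm, which matches the sleeve. Now lifting back out along the approach path.

Call:
drive_tool:
  delta_pos:
    - [-0.002,0.001,0.006]
    - [-0.014,0.004,0.017]
    - [-0.032,0.009,0.034]
    - [-0.05,0.014,0.051]
    - [-0.068,0.019,0.068]
    - [-0.085,0.024,0.085]
    - [-0.104,0.031,0.102]
    - [-0.104,0.031,0.102]
  angular:
    - [0,0,0]
    - [0,0,0]
    - [0,0,0]
    - [0,0,0]
    - [0,0,0]
    - [0,0,0]
    - [0,0,0]
    - [0,0,0]

```text
clock: 8.2
position: [0.2504, -0.247, 0.2711]
orientation: [3.139, -0.824, -0.261]
contact_force: [1.1, 0.0, -1.2]
grip_width: 0.062
```

```bash
python3 - <<'E'
from rows import *
from scipy.interpolate import PchipInterpolator as PI
R=cur()[1];G0=cur()[0]+.18*R[:,2];print(G0)
K=np.array([[*G0,-15],[.40,-.15,.22,-5],[.43,.05,.22,8],[.47,.22,.22,20],[.518,.358,.20,30]])
t=np.r_[0,np.cumsum(np.linalg.norm(np.diff(K[:,:3],axis=0),axis=1))];t/=t[-1]
f=PI(t,K)
s=np.linspace(0,1,19)[1:]; s=s**2*(3-2*s)
rowsfor([(toolR(47,f(x)[3],180),f(x)[:3]) for x in s])
im=grab_frame("wrist");cv2.imwrite("pics/w5.png",im[:,:,::-1])
E
```

```text
[ 0.3778569  -0.28156691  0.1487196 ]
[-0.97 -0.03  2.3   1.24  0.53 -0.16] 1e-26
[-0.95 -0.07  2.31  1.18  0.54 -0.09] 6e-31
[-0.91 -0.14  2.31  1.09  0.56  0.02] 4e-30
[-0.84 -0.22  2.32  0.99  0.58  0.16] 7e-28
[-0.75 -0.29  2.33  0.9   0.59  0.29] 2e-26
[-0.63 -0.34  2.35  0.85  0.56  0.39] 3e-25
[-0.48 -0.37  2.37  0.77  0.5   0.53] 2e-21
[-0.29 -0.37  2.38  0.65  0.43  0.72] 2e-30
[-0.1  -0.35  2.36  0.48  0.36  0.97] 3e-31
[ 0.07 -0.29  2.32  0.28  0.3   1.22] 3e-30
[ 0.22 -0.22  2.27  0.1   0.27  1.45] 2e-30
[ 0.33 -0.13  2.2  -0.03  0.25  1.61] 3e-30
[ 0.41 -0.05  2.13 -0.11  0.24  1.7 ] 1e-21
[ 0.47  0.03  2.07 -0.15  0.23  1.74] 8e-25
[ 0.51  0.1   2.01 -0.15  0.22  1.75] 2e-29
[ 0.54  0.15  1.96 -0.14  0.21  1.73] 1e-19
[ 0.55  0.18  1.93 -0.12  0.21  1.71] 1e-20
[ 0.56  0.2   1.92 -0.11  0.21  1.7 ] 2e-27
[[0.001, 0.004, 0.004], [0.003, 0.015, 0.016], [0.006, 0.034, 0.034], [0.01, 0.059, 0.054], [0.015, 0.09, 0.069], [0.022, 0.127, 0.072], [0.029, 0.17, 0.072], [0.037, 0.218, 0.072], [0.046, 0.266, 0.072], [0.058, 0.312, 0.072], [0.072, 0.357, 0.072], [0.087, 0.4, 0.072], [0.103, 0.438, 0.071], [0.118, 0.472, 0.067], [0.132, 0.5, 0.061], [0.143, 0.521, 0.056], [0.151, 0.534, 0.053], [0.154, 0.539, 0.052]]
[[0.002, 0.003, 0.008], [0.002, 0.003, 0.028], [0.002, 0.003, 0.06], [0.002, 0.003, 0.1], [0.002, 0.003, 0.149], [0.002, 0.003, 0.203], [0.002, 0.003, 0.261], [0.002, 0.003, 0.321], [0.002, 0.003, 0.385], [0.002, 0.003, 0.45], [0.002, 0.003, 0.516], [0.002, 0.003, 0.579], [0.001, 0.003, 0.636], [0.001, 0.003, 0.686], [0.001, 0.003, 0.728], [0.001, 0.003, 0.76], [0.001, 0.004, 0.78], [0.001, 0.004, 0.787]]
```

View pics/w5.png

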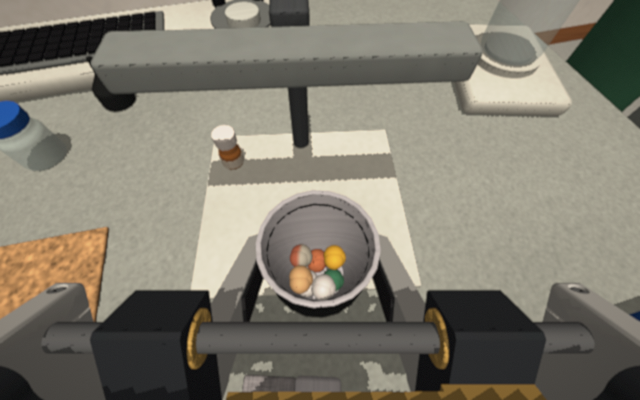

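The cup is held upright with all the stones inside and the lamp and vial unmoved. Carrying it to the bowl.

Call:
drive_tool:
  delta_pos:
    - [0.001,0.004,0.004]
    - [0.003,0.015,0.016]
    - [0.006,0.034,0.034]
    - [0.01,0.059,0.054]
    - [0.015,0.09,0.069]
    - [0.022,0.127,0.072]
    - [0.029,0.17,0.072]
    - [0.037,0.218,0.072]
    - [0.046,0.266,0.072]
    - [0.058,0.312,0.072]
    - [0.072,0.357,0.072]
    - [0.087,0.4,0.072]
    - [0.103,0.438,0.071]
    - [0.118,0.472,0.067]
    - [0.132,0.5,0.061]
    - [0.143,0.521,0.056]
    - [0.151,0.534,0.053]
    - [0.154,0.539,0.052]
    - [0.154,0.539,0.052]
  angular:
    - [0,0,0.008]
    - [0,0,0.028]
    - [0,0,0.06]
    - [0,0,0.1]
    - [0,0,0.149]
    - [0,0,0.203]
    - [0,0,0.261]
    - [0,0,0.321]
    - [0,0,0.385]
    - [0,0,0.45]
    - [0,0,0.516]
    - [0,0,0.579]
    - [0,0,0.636]
    - [0,0,0.686]
    - [0,0,0.728]
    - [0,0,0.76]
    - [0,0,0.78]
    - [0,0,0.787]
    - [0,0,0.787]

```text
clock: 10.62
position: [0.4049, 0.2917, 0.322]
orientation: [-3.141, -0.822, 0.524]
contact_force: [0.4, -0.0, -1.7]
grip_width: 0.0624
```

```bash
python3 - <<'E'
from rows import *
s=get_state();print(s["clock"],np.round(s["joint_positions"],3),s["grip_width"])
R=cur()[1];print(cur()[0]+.18*R[:,2])
c=calibration("wrist");np.savez("w6.npz",**c)
for n in ("wrist","side","scene"):
    im=grab_frame(n);cv2.imwrite(f"pics/{n}6.png",im[:,:,::-1])
crop("pics/side6.png","pics/s6k.png",300,60,440,200,4)
E
```

```text
10.625 [ 0.554  0.198  1.916 -0.104  0.207  1.693] 0.0624138820116537
[0.51898884 0.35772542 0.19945145]
```

View pics/wrist6.png

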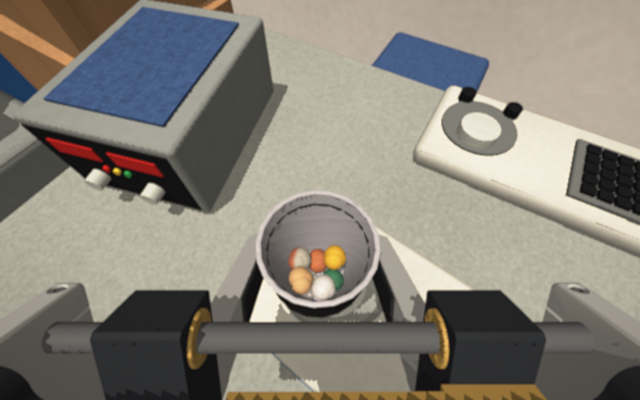

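View pics/s6k.png

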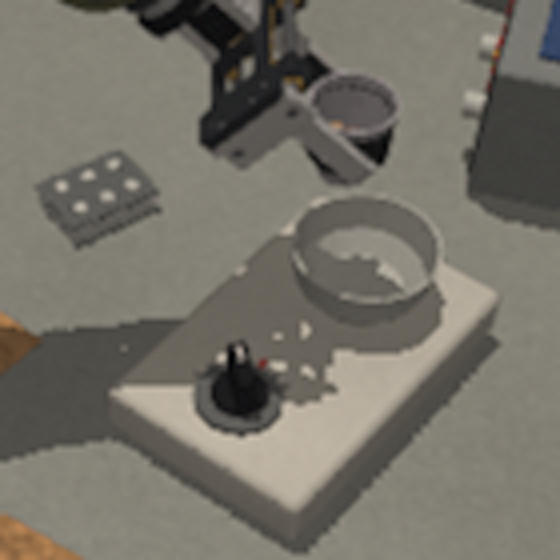

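Seven stones are still in the cup, above the bowl. Computing the tipping rows about +y.

```bash
python3 - <<'E'
from rows import *
from plan import pourR
T=[]
for i in range(1,18):
    th=min(110,i*6.5);z=.2-.038*min(1,i/6)
    T.append((pourR(th,0,30,47),np.array([.518,.358,z])))
rowsfor(T)
E
```

```text
[0.53 0.22 1.86 0.1  0.34 1.52] 8e-27
[0.51 0.24 1.81 0.21 0.47 1.45] 3e-20
[0.49 0.28 1.75 0.27 0.61 1.42] 4e-20
[0.46 0.32 1.69 0.31 0.73 1.41] 2e-19
[0.44 0.37 1.62 0.35 0.86 1.41] 2e-19
[0.42 0.42 1.56 0.38 0.98 1.42] 3e-19
[0.4  0.47 1.49 0.4  1.11 1.44] 3e-18
[0.39 0.52 1.41 0.43 1.24 1.47] 4e-18
[0.37 0.58 1.34 0.46 1.36 1.49] 5e-18
[0.36 0.63 1.27 0.49 1.48 1.52] 4e-18
[0.35 0.69 1.2  0.52 1.59 1.56] 9e-18
[0.34 0.76 1.13 0.55 1.7  1.6 ] 2e-30
[0.33 0.82 1.06 0.59 1.81 1.64] 2e-30
[0.32 0.88 1.   0.64 1.91 1.69] 3e-29
[0.31 0.94 0.94 0.69 2.   1.75] 5e-28
[0.31 1.   0.89 0.75 2.09 1.81] 4e-27
[0.3  1.05 0.84 0.82 2.17 1.88] 3e-27
[[0.014, 0.001, 0.006], [0.03, 0.001, 0.01], [0.047, 0.001, 0.012], [0.065, 0.001, 0.013], [0.083, 0.001, 0.011], [0.102, 0.001, 0.007], [0.121, 0.001, 0.007], [0.14, 0.001, 0.005], [0.158, 0.001, 0.001], [0.176, 0.001, -0.005], [0.193, 0.001, -0.013], [0.21, 0.001, -0.023], [0.224, 0.001, -0.035], [0.238, 0.001, -0.049], [0.25, 0.001, -0.063], [0.26, 0.001, -0.08], [0.268, 0.001, -0.095]]
[[-0.001, 0.115, -0.0], [-0.001, 0.229, -0.0], [-0.001, 0.342, -0.0], [-0.001, 0.455, -0.0], [-0.001, 0.569, -0.0], [-0.001, 0.682, -0.0], [-0.001, 0.796, -0.0], [-0.001, 0.909, -0.0], [-0.001, 1.023, 0.0], [-0.001, 1.136, 0.0], [-0.001, 1.25, 0.0], [-0.001, 1.363, 0.0], [-0.001, 1.477, 0.0], [-0.001, 1.59, 0.0], [-0.001, 1.703, 0.0], [-0.001, 1.817, 0.001], [-0.001, 1.922, 0.001]]
```

Call:
drive_tool:
  delta_pos:
    - [0.014,0.001,0.006]
    - [0.03,0.001,0.01]
    - [0.047,0.001,0.012]
    - [0.065,0.001,0.013]
    - [0.083,0.001,0.011]
    - [0.102,0.001,0.007]
    - [0.121,0.001,0.007]
    - [0.13,0.001,0.006]
    - [0.14,0.001,0.005]
    - [0.149,0.001,0.003]
    - [0.158,0.001,0.001]
    - [0.167,0.001,-0.002]
    - [0.176,0.001,-0.005]
    - [0.193,0.001,-0.013]
    - [0.21,0.001,-0.023]
    - [0.224,0.001,-0.035]
    - [0.238,0.001,-0.049]
    - [0.25,0.001,-0.063]
    - [0.26,0.001,-0.08]
    - [0.268,0.001,-0.095]
  angular:
    - [0,0.115,0]
    - [0,0.229,0]
    - [0,0.342,0]
    - [0,0.455,0]
    - [0,0.569,0]
    - [0,0.682,0]
    - [0,0.796,0]
    - [0,0.852,0]
    - [0,0.909,0]
    - [0,0.966,0]
    - [0,1.023,0]
    - [0,1.08,0]
    - [0,1.136,0]
    - [0,1.25,0]
    - [0,1.363,0]
    - [0,1.477,0]
    - [0,1.59,0]
    - [0,1.703,0]
    - [0,1.817,0]
    - [0,1.922,0]

```text
clock: 13.28
position: [0.6734, 0.2923, 0.2268]
orientation: [-2.223, 0.939, 0.614]
contact_force: [-0.6, 0.8, -0.6]
grip_width: 0.0624
```

Call:
drive_tool:
  delta_pos:
    - [0,0,0]
    - [0,0,0]
    - [0,0,0]
    - [0,0,0]
    - [0,0,0]
    - [0,0,0]
  angular:
    - [0,0,0]
    - [0,0,0]
    - [0,0,0]
    - [0,0,0]
    - [0,0,0]
    - [0,0,0]

```text
clock: 14.02
position: [0.6729, 0.2928, 0.2273]
orientation: [-2.226, 0.936, 0.613]
contact_force: [0.4, -0.3, -1.0]
grip_width: 0.0624
```

```bash
python3 - <<'E'
from rows import *
s=get_state();print(s["clock"],np.round(s["joint_positions"],3),s["grip_width"])
R=cur()[1];print(cur()[0]+.18*R[:,2])
for n in ("wrist","side","scene"):
    im=grab_frame(n);cv2.imwrite(f"pics/{n}7.png",im[:,:,::-1])
crop("pics/side7.png","pics/s7k.png",310,60,440,190,4)
crop("pics/scene7.png","pics/c7k.png",300,200,440,335,4)
E
```

```text
14.025 [0.301 1.05  0.839 0.819 2.166 1.881] 0.062420085071663134
[0.51863859 0.35886697 0.16229088]
```

View pics/wrist7.png

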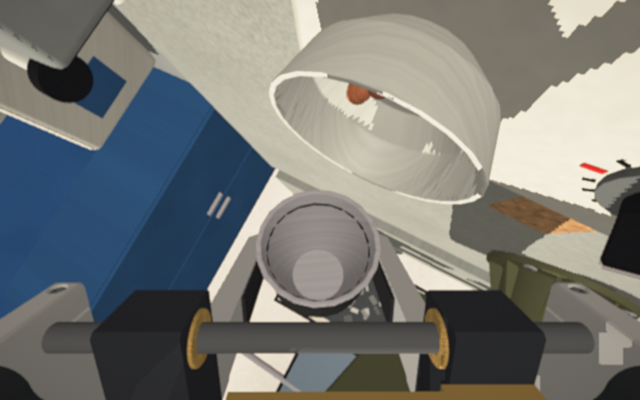

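View pics/s7k.png

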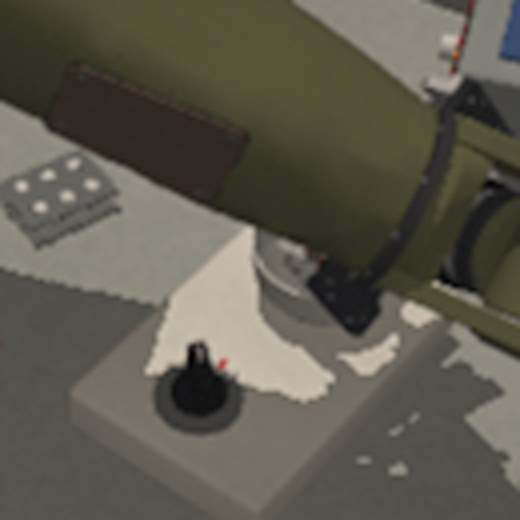

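View pics/c7k.png

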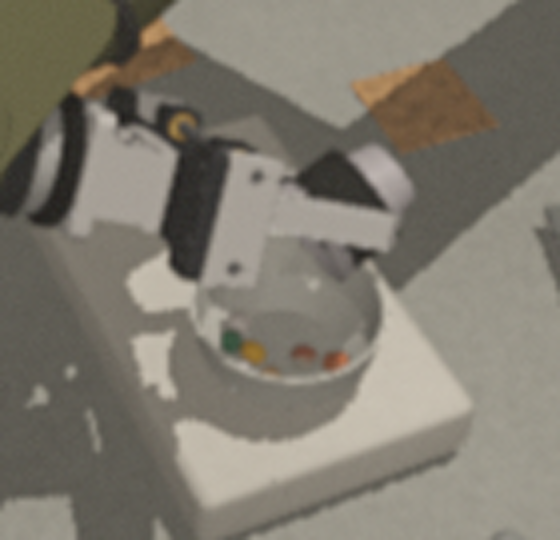

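The wrist view shows the cup empty, and scene shows stones inside the bowl. Tipping back upright and heading to the pad.

Call:
drive_tool:
  delta_pos:
    - [-0.008,0,0.015]
    - [-0.018,0,0.032]
    - [-0.03,0,0.046]
    - [-0.044,0,0.06]
    - [-0.058,0,0.072]
    - [-0.075,0,0.082]
    - [-0.092,0,0.09]
    - [-0.11,0,0.096]
    - [-0.128,0,0.1]
    - [-0.147,0,0.102]
    - [-0.166,0,0.102]
    - [-0.185,0,0.106]
    - [-0.203,0,0.108]
    - [-0.221,0,0.107]
    - [-0.238,0,0.105]
    - [-0.254,0,0.101]
    - [-0.268,-0.001,0.095]
    - [-0.268,-0.001,0.095]
  angular:
    - [0,-0.105,0]
    - [0,-0.219,0]
    - [0,-0.332,0]
    - [0,-0.445,0]
    - [0,-0.559,0]
    - [0,-0.672,0]
    - [0,-0.786,0]
    - [0,-0.899,0]
    - [0,-1.013,0]
    - [0,-1.126,0]
    - [0,-1.24,0]
    - [0,-1.353,0]
    - [0,-1.467,0]
    - [0,-1.58,0]
    - [0,-1.693,0]
    - [0,-1.807,0]
    - [0,-1.922,0]
    - [0,-1.922,0]

```text
clock: 16.42
position: [0.4043, 0.2918, 0.322]
orientation: [-3.141, -0.82, 0.525]
contact_force: [-0.3, 0.6, -0.3]
grip_width: 0.0622
```

```bash
python3 - <<'E'
from rows import *
from scipy.interpolate import PchipInterpolator as PI
R=cur()[1];G0=cur()[0]+.18*R[:,2];print(G0)
K=np.array([[*G0,30],[.47,.22,.2,20],[.469,.08,.18,12],[.469,-.007,.10,5],[.469,-.007,.046,5]])
t=np.r_[0,np.cumsum(np.linalg.norm(np.diff(K[:,:3],axis=0),axis=1))];t/=t[-1]
f=PI(t,K)
s=np.linspace(0,1,18)[1:]; s=s**2*(3-2*s)
rowsfor([(toolR(47,f(x)[3],180),f(x)[:3]) for x in s])
im=grab_frame("scene");cv2.imwrite("pics/scene8.png",im[:,:,::-1]);crop("pics/scene8.png","pics/c8k.png",300,200,440,335,4)
E
```

```text
[0.51817035 0.3578641  0.1992141 ]
[ 0.55  0.19  1.93 -0.12  0.21  1.72] 3e-20
[ 0.54  0.16  1.96 -0.16  0.2   1.75] 2e-28
[ 0.53  0.12  2.   -0.2   0.2   1.8 ] 1e-23
[ 0.5   0.07  2.06 -0.23  0.19  1.84] 4e-22
[ 0.46  0.02  2.12 -0.23  0.19  1.83] 3e-24
[ 0.41 -0.04  2.17 -0.16  0.19  1.76] 3e-20
[ 0.32 -0.08  2.21 -0.    0.19  1.57] 3e-19
[ 0.22 -0.11  2.25  0.25  0.19  1.28] 3e-30
[ 0.11 -0.12  2.28  0.54  0.19  0.95] 6e-31
[ 0.01 -0.12  2.31  0.78  0.2   0.67] 3e-21
[-0.08 -0.09  2.34  1.09  0.2   0.32] 2e-30
[-0.17 -0.03  2.36  1.53  0.2  -0.15] 2e-31
[-0.21  0.05  2.37  1.94  0.23 -0.58] 7e-20
[-0.21  0.13  2.38  2.22  0.27 -0.87] 7e-24
[-0.21  0.19  2.39  2.4   0.32 -1.06] 5e-29
[-0.21  0.24  2.39  2.49  0.36 -1.15] 4e-31
[-0.21  0.26  2.39  2.52  0.37 -1.18] 7e-25
[[-0.003, -0.003, 0.0], [-0.01, -0.013, 0.0], [-0.021, -0.029, 0.0], [-0.035, -0.05, 0.001], [-0.047, -0.076, 0.001], [-0.056, -0.105, 0.001], [-0.059, -0.137, 0.0], [-0.061, -0.174, -0.004], [-0.063, -0.21, -0.011], [-0.064, -0.241, -0.02], [-0.065, -0.271, -0.038], [-0.066, -0.297, -0.064], [-0.066, -0.309, -0.091], [-0.066, -0.31, -0.114], [-0.066, -0.31, -0.134], [-0.066, -0.31, -0.148], [-0.066, -0.31, -0.153]]
[[-0.0, -0.0, -0.008], [-0.0, -0.0, -0.025], [-0.0, -0.0, -0.05], [-0.0, -0.0, -0.083], [-0.0, -0.0, -0.12], [-0.0, -0.0, -0.16], [-0.0, -0.0, -0.201], [-0.0, -0.0, -0.241], [-0.0, -0.0, -0.279], [-0.0, -0.0, -0.319], [-0.0, -0.0, -0.367], [-0.0, -0.0, -0.413], [-0.0, -0.0, -0.436], [-0.0, -0.0, -0.438], [-0.0, -0.0, -0.438], [-0.0, -0.0, -0.438], [-0.0, -0.0, -0.438]]
```

View pics/c8k.png

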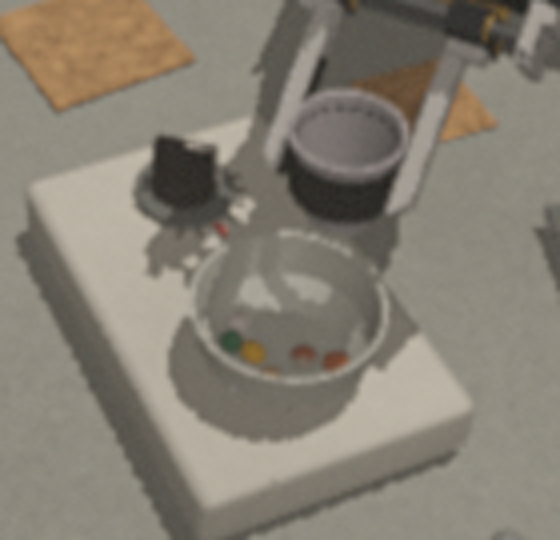

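Call:
drive_tool:
  delta_pos:
    - [-0.003,-0.003,0.0]
    - [-0.01,-0.013,0.0]
    - [-0.021,-0.029,0.0]
    - [-0.035,-0.05,0.001]
    - [-0.047,-0.076,0.001]
    - [-0.056,-0.105,0.001]
    - [-0.059,-0.137,0.0]
    - [-0.061,-0.174,-0.004]
    - [-0.063,-0.21,-0.011]
    - [-0.064,-0.241,-0.02]
    - [-0.065,-0.271,-0.038]
    - [-0.066,-0.297,-0.064]
    - [-0.066,-0.309,-0.091]
    - [-0.066,-0.31,-0.114]
    - [-0.066,-0.31,-0.134]
    - [-0.066,-0.31,-0.144]
    - [-0.066,-0.31,-0.148]
    - [-0.066,-0.31,-0.148]
  angular:
    - [0,0,-0.008]
    - [0,0,-0.025]
    - [0,0,-0.05]
    - [0,0,-0.083]
    - [0,0,-0.12]
    - [0,0,-0.16]
    - [0,0,-0.201]
    - [0,0,-0.241]
    - [0,0,-0.279]
    - [0,0,-0.319]
    - [0,0,-0.367]
    - [0,0,-0.413]
    - [0,0,-0.436]
    - [0,0,-0.438]
    - [0,0,-0.438]
    - [0,0,-0.438]
    - [0,0,-0.438]
    - [0,0,-0.438]

```text
clock: 18.73
position: [0.3384, -0.0185, 0.1734]
orientation: [-3.139, -0.819, 0.084]
contact_force: [-0.6, 0.2, -1.0]
grip_width: 0.062
```

```bash
python3 - <<'E'
from rows import *
s=get_state();print(s["clock"],np.round(s["joint_positions"],3),s["grip_width"],s["contact_force"])
R=toolR(47,5,180);R1=cur()[1];print(cur()[0]+.18*R1[:,2])
rowsfor([(R,np.array([.469,-.007,.0435]))])
for n in ("wrist","side","scene"):
    im=grab_frame(n);cv2.imwrite(f"pics/{n}9.png",im[:,:,::-1])
crop("pics/side9.png","pics/s9.png",230,140,390,260,4)
E
```

```text
18.725 [-0.208  0.244  2.388  2.489  0.357 -1.152] 0.06195943361599225 [-0.58746764  0.23688719 -1.01440799]
[ 0.46945745 -0.0070957   0.05057365]
[-0.21  0.27  2.39  2.53  0.38 -1.2 ] 8e-22
[[-0.001, 0.0, -0.007]]
[[-0.001, -0.001, 0.002]]
```

View pics/s9.png

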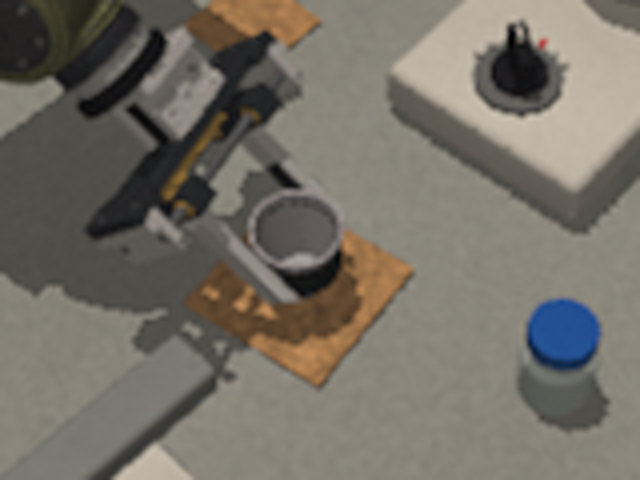

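Call:
drive_tool:
  delta_pos:
    - [0,0,-0.003]
    - [0,0,-0.005]
    - [0,0,-0.0065]
    - [0,0,-0.007]
    - [0,0,-0.007]
  angular:
    - [0,0,0]
    - [0,0,0]
    - [0,0,0]
    - [0,0,0]
    - [0,0,0]

```text
clock: 19.5
position: [0.339, -0.0182, 0.1672]
orientation: [-3.142, -0.822, 0.087]
contact_force: [-0.1, 0.7, -0.7]
grip_width: 0.0621
```

Call:
drive_tool:
  delta_pos:
    - [0,0,-0.0007]
    - [0,0,-0.0013]
    - [0,0,-0.0013]
    - [0,0,-0.0013]
  angular:
    - [0,0,0]
    - [0,0,0]
    - [0,0,0]
    - [0,0,0]

```text
clock: 20.0
position: [0.3392, -0.0182, 0.1661]
orientation: [3.142, -0.823, 0.087]
contact_force: [0.4, 0.3, 3.5]
grip_width: 0.062
```

Contact is 3.5 N up, so the foot is on the pad. Releasing.

Call:
drive_tool:
  delta_pos:
    - [0,0,0]
    - [0,0,0]
    - [0,0,0]
    - [0,0,0]
    - [0,0,0]
    - [0,0,0]
  angular:
    - [0,0,0]
    - [0,0,0]
    - [0,0,0]
    - [0,0,0]
    - [0,0,0]
    - [0,0,0]
  grip: 100

```text
clock: 20.75
position: [0.339, -0.0182, 0.1659]
orientation: [-3.142, -0.822, 0.087]
contact_force: [0.0, -1.1, -0.5]
grip_width: 0.0939
```

```bash
python3 - <<'E'
from rows import *
R=toolR(47,5,180);G=cur()[0]+.18*cur()[1][:,2];print(G,get_state()["grip_width"])
rowsfor([(R,G-k*R[:,2]) for k in (.02,.05,.09,.12)])
im=grab_frame("wrist");cv2.imwrite("pics/w10.png",im[:,:,::-1])
E
```

```text
[ 0.47030667 -0.00680272  0.04333079] 0.0938571739368952
[-0.22  0.2   2.42  2.44  0.35 -1.12] 1e-25
[-0.25  0.08  2.47  2.25  0.32 -0.94] 8e-28
[-0.29 -0.09  2.52  1.79  0.28 -0.5 ] 3e-04
[-0.32 -0.21  2.52  1.13  0.32  0.15] 1e-02
[[-0.014, -0.001, 0.014], [-0.036, -0.003, 0.034], [-0.065, -0.006, 0.062], [-0.087, -0.008, 0.082]]
[[-0.0, 0.002, 0.001], [-0.0, 0.002, 0.001], [-0.0, 0.002, 0.001], [-0.0, 0.002, 0.001]]
```

View pics/w10.png

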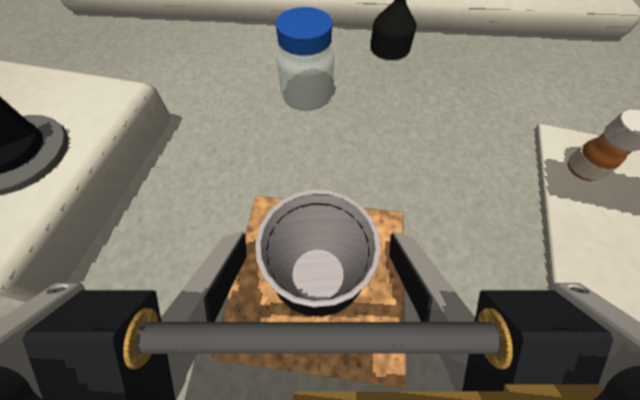

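The cup stands alone on the pad with the fingers open. Retreating up and then over to the knob with the tool vertical.

```bash
python3 - <<'E'
from rows import *
R=toolR(47,5,180);G=cur()[0]+.18*cur()[1][:,2]
T=[(R,G+np.array([-.4*h,0,h])) for h in (.02,.05,.09,.13,.16)]
for f in np.linspace(.15,1,9):
    T.append((toolR(47*(1-f),5+137*f,180),(1-f)*(G+[-.064,0,.16])+f*np.array([.5285,.211,.21])))
rowsfor(T)
E
```

```text
[-0.21  0.19  2.4   2.41  0.33 -1.07] 4e-26
[-0.22  0.06  2.43  2.12  0.26 -0.78] 3e-20
[-0.24 -0.11  2.44  1.5   0.23 -0.15] 6e-31
[-0.25 -0.27  2.44  0.94  0.31  0.42] 2e-17
[-0.27 -0.38  2.43  0.71  0.4   0.66] 3e-20
[-0.28 -0.24  2.28  0.74  0.69  0.36] 5e-27
[-0.24 -0.14  2.15  0.66  0.85  0.25] 1e-29
[-0.18 -0.03  2.03  0.57  0.99  0.16] 3e-29
[-0.09  0.06  1.9   0.47  1.1   0.07] 4e-29
[-0.01  0.15  1.78  0.37  1.2  -0.03] 1e-29
[ 0.08  0.22  1.68  0.27  1.27 -0.15] 6e-30
[ 0.17  0.28  1.59  0.18  1.31 -0.28] 3e-30
[ 0.25  0.33  1.53  0.08  1.33 -0.43] 6e-31
[ 0.32  0.35  1.48  0.    1.3  -0.59] 2e-30
[[-0.008, -0.0, 0.02], [-0.02, -0.0, 0.05], [-0.036, -0.0, 0.09], [-0.052, -0.0, 0.13], [-0.064, -0.0, 0.16], [-0.019, -0.006, 0.176], [0.02, 0.001, 0.187], [0.06, 0.017, 0.196], [0.098, 0.042, 0.204], [0.131, 0.076, 0.21], [0.157, 0.114, 0.216], [0.176, 0.154, 0.22], [0.186, 0.194, 0.223], [0.19, 0.229, 0.224]]
[[-0.0, 0.002, 0.001], [-0.0, 0.002, 0.001], [-0.0, 0.002, 0.001], [-0.0, 0.002, 0.001], [-0.0, 0.002, 0.001], [-0.033, 0.121, 0.359], [-0.083, 0.199, 0.611], [-0.153, 0.268, 0.861], [-0.245, 0.325, 1.107], [-0.358, 0.366, 1.348], [-0.491, 0.388, 1.582], [-0.643, 0.387, 1.809], [-0.813, 0.358, 2.024], [-0.999, 0.296, 2.225]]
```

Call:
drive_tool:
  delta_pos:
    - [-0.004,0,0.01]
    - [-0.008,0,0.02]
    - [-0.014,0,0.035]
    - [-0.02,0,0.05]
    - [-0.026,0,0.065]
    - [-0.031,0,0.078]
    - [-0.036,0,0.09]
    - [-0.042,0,0.105]
    - [-0.047,0,0.118]
    - [-0.052,0,0.13]
    - [-0.064,0,0.16]
    - [-0.064,0,0.16]
  angular:
    - [0,0,0]
    - [0,0,0]
    - [0,0,0]
    - [0,0,0]
    - [0,0,0]
    - [0,0,0]
    - [0,0,0]
    - [0,0,0]
    - [0,0,0]
    - [0,0,0]
    - [0,0,0]
    - [0,0,0]

```text
clock: 22.3
position: [0.2748, -0.0182, 0.3272]
orientation: [3.139, -0.826, 0.088]
contact_force: [-0.5, 0.3, 0.1]
grip_width: 0.0941
```

Call:
drive_tool:
  delta_pos:
    - [0.045,-0.006,0.016]
    - [0.084,0.001,0.027]
    - [0.124,0.017,0.036]
    - [0.162,0.042,0.044]
    - [0.195,0.076,0.05]
    - [0.221,0.114,0.056]
    - [0.24,0.154,0.06]
    - [0.25,0.194,0.063]
    - [0.254,0.229,0.064]
    - [0.254,0.229,0.064]
    - [0.254,0.229,0.064]
    - [0.254,0.229,0.064]
    - [0.254,0.229,0.064]
    - [0.254,0.229,0.064]
    - [0.254,0.229,0.064]
    - [0.254,0.229,0.064]
  angular:
    - [-0.033,0.121,0.359]
    - [-0.083,0.199,0.611]
    - [-0.153,0.268,0.861]
    - [-0.245,0.325,1.107]
    - [-0.358,0.366,1.348]
    - [-0.491,0.388,1.582]
    - [-0.643,0.387,1.809]
    - [-0.813,0.358,2.024]
    - [-0.999,0.296,2.225]
    - [-0.999,0.296,2.225]
    - [-0.999,0.296,2.225]
    - [-0.999,0.296,2.225]
    - [-0.999,0.296,2.225]
    - [-0.999,0.296,2.225]
    - [-0.999,0.296,2.225]
    - [-0.999,0.296,2.225]

```text
clock: 24.3
position: [0.5291, 0.2111, 0.3888]
orientation: [3.141, -0.003, 2.479]
contact_force: [0.9, -0.3, -0.0]
grip_width: 0.0935
```

```bash
python3 - <<'E'
from rows import *
s=get_state();print(s["clock"],np.round(s["joint_positions"],3));print(cur()[0]+.18*cur()[1][:,2],cur()[1].round(3).tolist())
c=calibration("wrist");np.savez("w11.npz",**c)
for n in ("wrist","side"):
    im=grab_frame(n);cv2.imwrite(f"pics/{n}11.png",im[:,:,::-1])
E
```

```text
24.3 [ 0.315  0.357  1.484  0.003  1.303 -0.594]
[0.52873778 0.21149061 0.20880711] [[-0.788, 0.615, -0.002], [0.615, 0.788, 0.002], [0.003, 0.001, -1.0]]
```

View pics/wrist11.png

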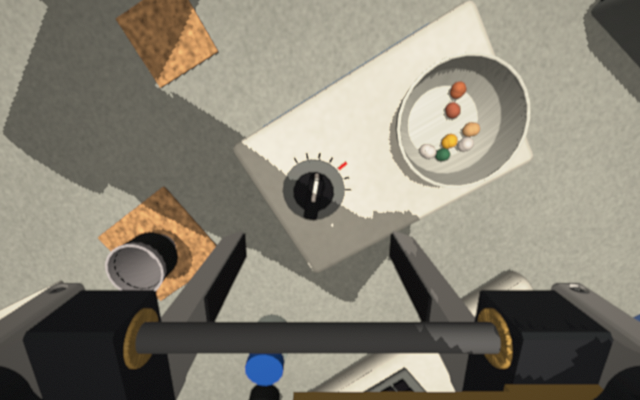

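View pics/side11.png

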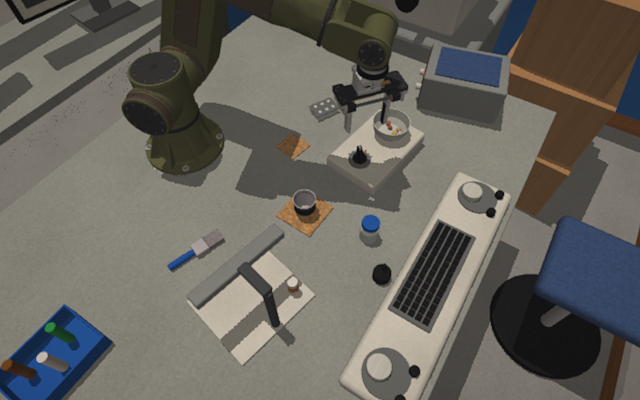

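All seven stones are visible in the bowl at (410–480, 85–160), and the cup stands on the larger pad. The knob is at (314,190), its white pointer going up towards (317,175), and the red mark is at (343,165). Measuring the angles.

```bash
python3 - <<'E'
from h import *
crop("pics/wrist11.png","pics/w11c.png",265,140,365,240,6)
w=dict(np.load("w11.npz"))
im=cv2.imread("pics/wrist11.png");hsv=cv2.cvtColor(im,cv2.COLOR_BGR2HSV)
m=cv2.inRange(hsv,(0,0,140),(180,60,255));sub=np.zeros_like(m);cv2.circle(sub,(314,188),20,255,-1)
ys,xs=np.nonzero(cv2.bitwise_and(m,sub));print(len(xs))
pts=np.array([onz("wrist",(x,y),.094,w)[:2] for x,y in zip(xs,ys)])
vx,vy,x0,y0=cv2.fitLine(pts.astype(np.float32),cv2.DIST_L2,0,.01,.01).ravel()
print("pointer line az",np.degrees(np.arctan2(vy,vx)),"centre",x0,y0)
m=cv2.inRange(hsv,(0,130,80),(10,255,255));sub[:]=0;cv2.circle(sub,(340,167),15,255,-1)
ys,xs=np.nonzero(m&sub);r=np.array([onz("wrist",(x,y),.05,w)[:2] for x,y in zip(xs,ys)]);print("red",r.mean(0),len(xs))
E
```

```text
80
pointer line az -46.688774 centre 0.51587534 0.21853417
red [0.5227164  0.25028586] 24
```

View pics/w11c.png

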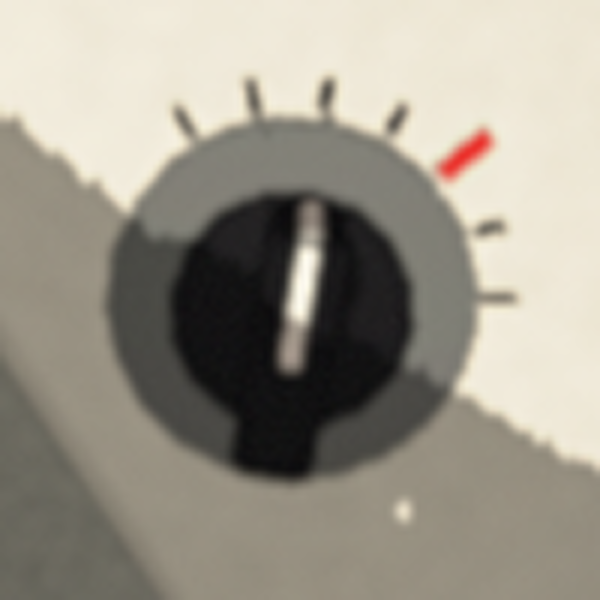

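```bash
python3 - <<'E'
from h import *
w=dict(np.load("w11.npz"))
f=lambda x,y,z:onz("wrist",(265+x/6-.4,140+y/6-.4),z,w)[:2]
for z in(.05,.054,.058):print("ring",z,f(292,298,z).round(4))
for z in(.058,.062):print("disc",z,f(292,312,z).round(4))
# line offset
p=np.array([.51588,.21853]);d=np.array([np.cos(np.radians(133.3)),np.sin(np.radians(133.3))])
for s in(.01,.015,.02):print("line pt",s,p-d*s)
print("redmark centre ray",)
marks=[(186,122),(253,98),(327,95),(397,118),(466,155),(488,228),(496,297)]
M=np.array([f(*m,.05) for m in marks]);print(M.round(4).tolist())
from scipy.optimize import least_squares
for c in [(.5285,.211)]:
    print([round(np.degrees(np.arctan2(m[1]-c[1],m[0]-c[0]))%360,1) for m in M])
# fit centre so the mark azimuths are at 20deg steps
r=least_squares(lambda v:np.concatenate([[ (m-v[:2])@[-np.sin(v[2]-i*np.radians(20)),np.cos(v[2]-i*np.radians(20))]] for i,m in enumerate(M)]),[.5285,.211,np.radians(172)])
print("axis from marks",r.x[:2],np.degrees(r.x[2]),np.abs(r.fun).max())
E
```

```text
ring 0.05 [0.5245 0.2091]
ring 0.054 [0.5237 0.2098]
ring 0.058 [0.5229 0.2105]
disc 0.058 [0.525  0.2089]
disc 0.062 [0.5242 0.2096]
line pt 0.01 [0.52273818 0.21125227]
line pt 0.015 [0.52616728 0.20761341]
line pt 0.02 [0.52959637 0.20397454]
redmark centre ray
[[0.4873, 0.2143], [0.4913, 0.2264], [0.499, 0.2371], [0.5099, 0.2444], [0.5229, 0.2502], [0.5361, 0.2453], [0.5474, 0.2388]]
[np.float64(175.5), np.float64(157.5), np.float64(138.5), np.float64(119.1), np.float64(98.2), np.float64(77.6), np.float64(55.8)]
axis from marks [0.52432711 0.20906208] 172.13103156307992 0.00012757035542834488
```

Axis at (.5243,.2091) from the mark fit, with a 0.1 mm residual. The pointer is at the 0.698 stop, so it needs 40° clockwise, two clicks. Descending on the bar.

```bash
python3 - <<'E'
from rows import *
R=toolR(0,132.3,180)
rowsfor([(R,np.array([.5243,.2091,z])) for z in (.18,.13,.1,.087)])
# turn rows
p0,R0=cur()
E
```

```text
[ 0.31  0.37  1.53  0.    1.24 -0.42] 5e-30
[ 0.31  0.43  1.58 -0.    1.13 -0.42] 2e-30
[ 0.31  0.46  1.6   0.    1.07 -0.42] 4e-21
[ 0.31  0.48  1.61  0.    1.05 -0.42] 1e-25
[[-0.005, -0.002, -0.029], [-0.005, -0.002, -0.079], [-0.005, -0.002, -0.109], [-0.005, -0.002, -0.122]]
[[-0.002, -0.001, -0.169], [-0.002, -0.001, -0.169], [-0.002, -0.001, -0.169], [-0.002, -0.001, -0.169]]
```

Call:
drive_tool:
  delta_pos:
    - [-0.005,-0.002,-0.02]
    - [-0.005,-0.002,-0.05]
    - [-0.005,-0.002,-0.079]
    - [-0.005,-0.002,-0.1]
    - [-0.005,-0.002,-0.112]
    - [-0.005,-0.002,-0.12]
    - [-0.005,-0.002,-0.122]
    - [-0.005,-0.002,-0.122]
  angular:
    - [-0.002,-0.001,-0.169]
    - [-0.002,-0.001,-0.169]
    - [-0.002,-0.001,-0.169]
    - [-0.002,-0.001,-0.169]
    - [-0.002,-0.001,-0.169]
    - [-0.002,-0.001,-0.169]
    - [-0.002,-0.001,-0.169]
    - [-0.002,-0.001,-0.169]

```text
clock: 25.4
position: [0.5241, 0.2088, 0.2684]
orientation: [-3.142, 0.002, 2.31]
contact_force: [0.2, 0.1, 0.9]
grip_width: 0.0936
```

```bash
python3 - <<'E'
from rows import *
s=get_state();print(s["clock"],s["contact_force"])
rowsfor([(toolR(0,132.3,180),np.array([.5243,.2091,.087]))])
im=grab_frame("wrist");cv2.imwrite("pics/w12.png",im[:,:,::-1])
E
```

```text
25.4 [0.21540453 0.11639969 0.86083673]
[ 0.31  0.48  1.61  0.    1.05 -0.42] 2e-18
[[0.0, 0.0, -0.001]]
[[0.002, 0.001, -0.0]]
```

View pics/w12.png

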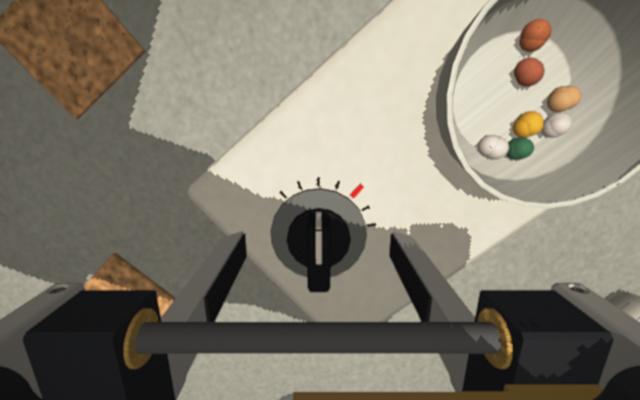

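The bar is centred and aligned in the fingers, pointing at the third mark. Closing.

Call:
drive_tool:
  delta_pos:
    - [0,0,0]
    - [0,0,0]
    - [0,0,0]
    - [0,0,0]
    - [0,0,0]
    - [0,0,0]
    - [0,0,0]
    - [0,0,0]
    - [0,0,0]
  angular:
    - [0,0,0]
    - [0,0,0]
    - [0,0,0]
    - [0,0,0]
    - [0,0,0]
    - [0,0,0]
    - [0,0,0]
    - [0,0,0]
    - [0,0,0]
  grip: 0
  grip_force: 20

```text
clock: 26.58
position: [0.5242, 0.209, 0.268]
orientation: [3.141, 0.002, 2.309]
contact_force: [3.9, 3.3, -4.0]
grip_width: 0.0141
```

Gripped at 14 mm. First click:

Call:
drive_tool:
  delta_pos:
    - [0,0,0]
    - [0,0,0]
    - [0,0,0]
    - [0,0,0]
    - [0,0,0]
    - [0,0,0]
    - [0,0,0]
  angular:
    - [0,0,-0.07]
    - [0,0,-0.14]
    - [0,0,-0.21]
    - [0,0,-0.28]
    - [0,0,-0.349]
    - [0,0,-0.349]
    - [0,0,-0.349]

```text
clock: 27.45
position: [0.5243, 0.209, 0.268]
orientation: [3.14, 0.002, 1.96]
contact_force: [4.4, 2.8, -4.7]
grip_width: 0.0138
```

Call:
drive_tool:
  delta_pos:
    - [0,0,0]
    - [0,0,0]
    - [0,0,0]
    - [0,0,0]
    - [0,0,0]
    - [0,0,0]
    - [0,0,0]
    - [0,0,0]
  angular:
    - [0,0,-0.07]
    - [0,0,-0.14]
    - [0,0,-0.21]
    - [0,0,-0.28]
    - [0,0,-0.349]
    - [0,0,-0.349]
    - [0,0,-0.349]
    - [0,0,-0.349]

```text
clock: 28.45
position: [0.5243, 0.2088, 0.2683]
orientation: [3.14, 0.002, 1.613]
contact_force: [5.6, 1.4, 0.5]
grip_width: 0.0139
```

```bash
python3 - <<'E'
from rows import *
s=get_state();print(s["clock"],s["contact_force"],s["torque"],s["joint_positions"])
im=grab_frame("wrist");cv2.imwrite("pics/w13.png",im[:,:,::-1])
crop("pics/w13.png","pics/w13c.png",240,150,400,310,4)
E
```

```text
28.45 [5.62099344 1.37251658 0.54287783] [ 0.15666993 -1.0296152   0.00366014] [ 0.31428808  0.47831664  1.61306218 -0.00218576  1.04940822  0.27286604]
```

View pics/w13c.png

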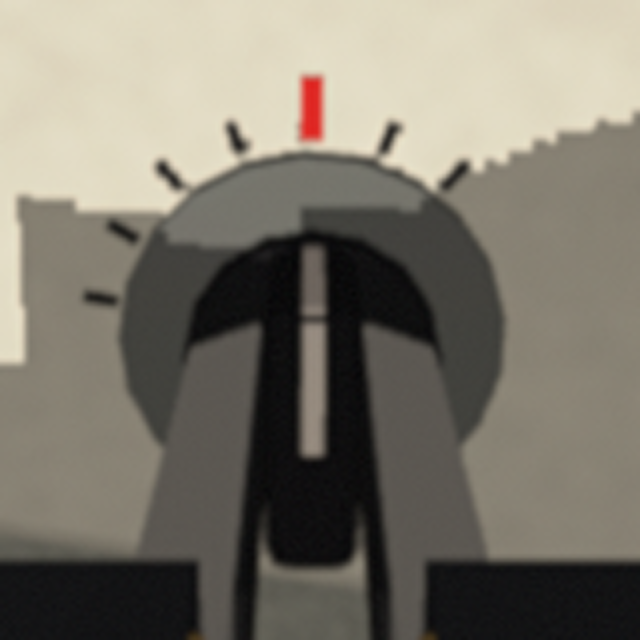

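The pointer lines up with the red mark. Opening and rising straight up.

Call:
drive_tool:
  delta_pos:
    - [0,0,0]
    - [0,0,0]
    - [0,0,0]
    - [0,0,0]
    - [0,0,0]
    - [0,0,0.02]
    - [0,0,0.05]
    - [0,0,0.09]
    - [0,0,0.13]
    - [0,0,0.14]
    - [0,0,0.14]
  angular:
    - [0,0,0]
    - [0,0,0]
    - [0,0,0]
    - [0,0,0]
    - [0,0,0]
    - [0,0,0]
    - [0,0,0]
    - [0,0,0]
    - [0,0,0]
    - [0,0,0]
    - [0,0,0]
  grip: 60

```text
clock: 29.88
position: [0.5239, 0.2088, 0.4076]
orientation: [-3.141, 0.002, 1.612]
contact_force: [0.4, 0.4, -0.3]
grip_width: 0.0565
```

```bash
python3 - <<'E'
from rows import *
s=get_state();print(s["clock"],s["grip_width"],s["contact_force"])
for n in ("wrist","side","scene"):
    im=grab_frame(n);cv2.imwrite(f"pics/{n}14.png",im[:,:,::-1])
crop("pics/wrist14.png","pics/w14c.png",260,120,420,240,4)
E
```

```text
29.875 0.05649829773303025 [ 0.37333014  0.38480465 -0.33695814]
```

View pics/wrist14.png

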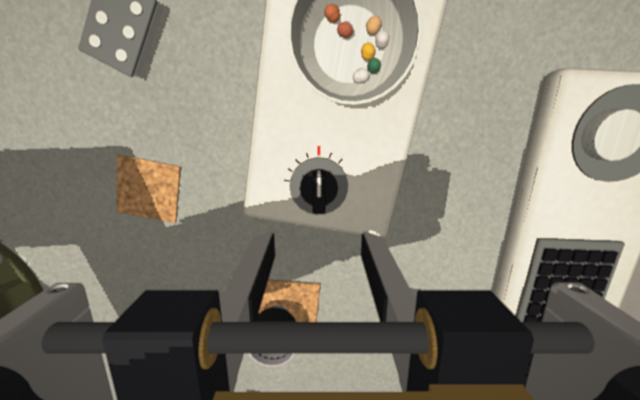

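View pics/w14c.png

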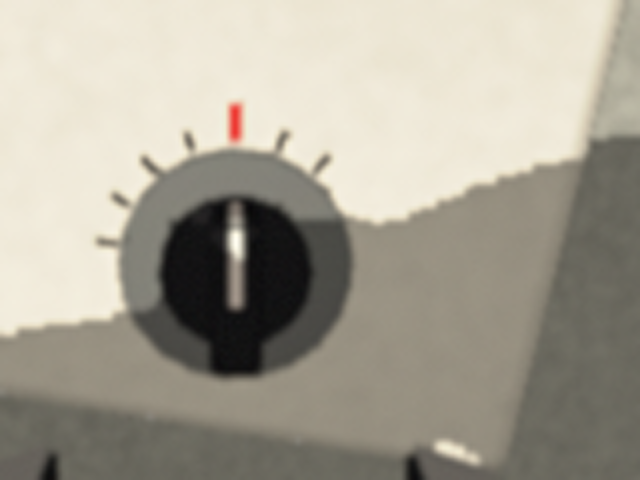

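View pics/side14.png

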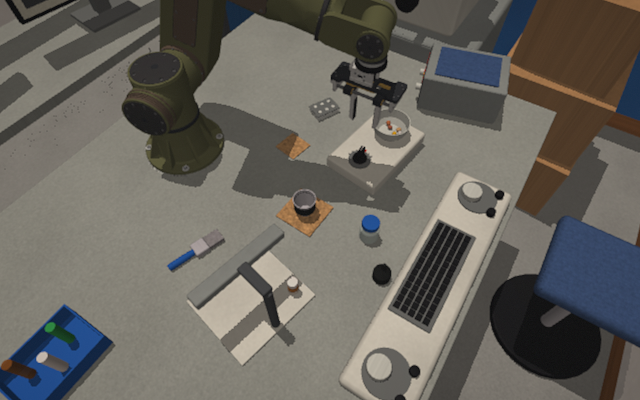

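View pics/scene14.png

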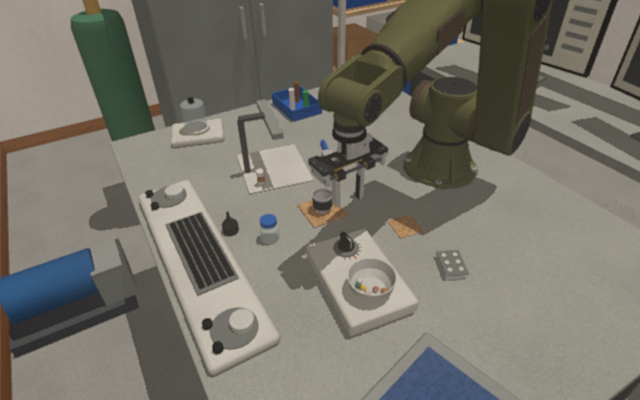

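The pointer rests at the red mark, seven stones are in the bowl, the cup is upright on the larger pad, and the bystanders look unmoved. The robot is touching nothing, so I'm handing in.

```bash
python3 -c "
from station import *
print(sign_off())"
```

```text
the job is handed in; nothing more can be done
None
```

The job is done and handed in at about 30 s of the 67 s allowed. I took the cup out from under the lamp and poured its stones into the cleaner's bowl. I then stood it empty on the larger cork pad and turned the timer two clicks clockwise, from 0.698 to 1.396.

**Last checks:** The final pictures show all seven stones in the bowl and the cup upright on the pad. The knob pointer rests at the red mark after release, and the lamp and bystanders look unmoved by eye. The gripper was open and clear of everything, with contact force under 1 N.

**What went wrong or disagreed:**
- **Joint limit:** Early on, a look pose pushed joint 6 to its limit. It read -2.554 against the stated -2.55, so I rolled the gripper half a turn and approached that way instead. I can't tell whether that counts as passing the range.
- **Camera mismatch:** The scene and side cameras differed by 8–10 mm in y for the cup, bowl and knob. I settled the cup and knob positions with close wrist-camera measurements, and used the average for the bowl.

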